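# Make up a weighed lot of cast samples on the spring scale

### The job

Somebody left check weights on the pan of the spring dial scale: first put every one of them back into its own cradle, the one whose recess and label show its outline, lying flat in the recess, so that the pan stands empty. Then stand cast samples on the pan, upright, large and small as needed, until the pan has sunk 30 mm (within 3 mm), which is the needle lying between the two long black marks at the top of the dial; samples you do not need stay standing on the desk. Never push the pan down to its stop, and leave the other things on the desk where they are.

Things in the scene. Friction and masses are not known exactly. Their poses are not given: they have to be found in the camera images.
- pan (a joint): How far the scale's pan has sunk, in m: 0 = empty and fully up, 0.058 = on its stop. Spring of 150 N/m, well damped (settles within 1 s of a load). The target is 0.030 (0.027 to 0.033). The dial on the scale's far (+x) side shows the same: its needle turns clockwise 52.4 rad per m, from level-left as seen from +x (0 mm) to straight up (30 mm) and level-right (60 mm).
- scale: Spring dial scale, fixed: white 180 x 180 x 95 mm base with the pan above it and a dial 94 mm across in its +x face. Origin: centre of its underside, on the desk; z up, x towards the dial.
- pan_face (a point): Centre of the pan's upper face; it sinks with the pan (z = 0.162 m above the desk when empty). Axes as the scale's. The pan is a square steel tray, 210 x 210 mm inside, with a rim 10 mm high and 3 mm thick.
- weight_square: Steel check weight: 46 x 46 mm square plate, about 0.22 kg, 10 mm thick, with an upright grip fin on the middle of its top, 8 mm thick (x), 32 mm long (y) and 28 mm high, to z = 38 mm. Origin: centre of its underside. On the pan at the start, or absent.
- cradle_square: Fixed grey cradle 96 (x) x 120 (y) mm and 18 mm high, with a recess (58 x 58 mm square) for the square weight in its middle; the recess floor is 6 mm above the desk, its walls 12 mm high. A white label beside it (+y) shows the outline in black. Origin: centre of its underside.
- weight_oblong: Steel check weight: oblong plate 28 (x) x 84 (y) mm, about 0.235 kg, 10 mm thick, with an upright grip fin on the middle of its top, 8 mm thick (x), 32 mm long (y) and 28 mm high, to z = 38 mm. Origin: centre of its underside. On the pan at the start, or absent.
- cradle_oblong: Fixed grey cradle 96 (x) x 120 (y) mm and 18 mm high, with a recess (oblong 40 (x) x 96 (y) mm) for the oblong weight in its middle; the recess floor is 6 mm above the desk, its walls 12 mm high. A white label beside it (+y) shows the outline in black. Origin: centre of its underside.
- weight_cross: Steel check weight: plus-shaped plate, two bars 20 x 72 mm crossing at the middle, about 0.245 kg, 10 mm thick, with an upright grip fin on the middle of its top, 8 mm thick (x), 32 mm long (y) and 28 mm high, to z = 38 mm. Origin: centre of its underside. On the pan at the start, or absent.
- cradle_cross: Fixed grey cradle 96 (x) x 120 (y) mm and 18 mm high, with a recess (plus-shaped, arms 32 mm wide and 84 mm from end to end) for the cross weight in its middle; the recess floor is 6 mm above the desk, its walls 12 mm high. A white label beside it (+y) shows the outline in black. Origin: centre of its underside.
- big0: Large cast aluminium sample: a disc 62 mm across and 16 mm thick with a round stub 18 mm across standing 32 mm high on its middle, to z = 48 mm. About 0.155 kg (within 10 percent), so it sinks the pan about 10 mm. Origin: centre of its underside, z up. Stands on the desk at the start.
- big1: Large cast aluminium sample: a disc 62 mm across and 16 mm thick with a round stub 18 mm across standing 32 mm high on its middle, to z = 48 mm. About 0.155 kg (within 10 percent), so it sinks the pan about 10 mm. Origin: centre of its underside, z up. Stands on the desk at the start.
- small0: Small cast aluminium sample: a disc 42 mm across and 16 mm thick with a round stub 18 mm across standing 32 mm high on its middle, to z = 48 mm. About 0.080 kg (within 10 percent), so it sinks the pan about 5 mm. Origin: centre of its underside, z up. Stands on the desk at the start, or absent.
- small1: Small cast aluminium sample: a disc 42 mm across and 16 mm thick with a round stub 18 mm across standing 32 mm high on its middle, to z = 48 mm. About 0.080 kg (within 10 percent), so it sinks the pan about 5 mm. Origin: centre of its underside, z up. Stands on the desk at the start, or absent.
- small2: Small cast aluminium sample: a disc 42 mm across and 16 mm thick with a round stub 18 mm across standing 32 mm high on its middle, to z = 48 mm. About 0.080 kg (within 10 percent), so it sinks the pan about 5 mm. Origin: centre of its underside, z up. Stands on the desk at the start, or absent.
- small3: Small cast aluminium sample: a disc 42 mm across and 16 mm thick with a round stub 18 mm across standing 32 mm high on its middle, to z = 48 mm. About 0.080 kg (within 10 percent), so it sinks the pan about 5 mm. Origin: centre of its underside, z up. Stands on the desk at the start, or absent.
- small4: Small cast aluminium sample: a disc 42 mm across and 16 mm thick with a round stub 18 mm across standing 32 mm high on its middle, to z = 48 mm. About 0.080 kg (within 10 percent), so it sinks the pan about 5 mm. Origin: centre of its underside, z up. Stands on the desk at the start, or absent.
- jar: Bystander, to be left alone: small jar, 38 mm across and 55 mm high. Origin: on its underside.
- tin: Bystander, to be left alone: small tin, 42 mm across and 50 mm high. Origin: on its underside.
- brush: Bystander, to be left alone: brush 200 mm long lying on the desk. Origin: on its underside.
- timer: Bystander, to be left alone: desk timer 35 x 75 x 70 mm. Origin: on its underside.
- mug: Bystander, to be left alone: white mug 80 mm across and 90 mm high. Origin: on its underside.
- wrench: Bystander, to be left alone: wrench 170 mm long lying on the desk. Origin: on its underside.
Things that resemble listed ones, but are neither listed nor needed, are in the scene too. Leave any orange or turquoise look-alike of the small4 alone.

How it is judged (in metres and radians):
On the way:
1. every check weight lies in its own cradle and the pan is empty (x of weight_square in the frame of cradle_square between -0.012 and 0.012 m and y of weight_square in the frame of cradle_square between -0.012 and 0.012 m and z of weight_square in the frame of cradle_square between 0.003 and 0.01 m and angle between each of weight_square, weight_oblong, weight_cross's own z axis and vertical below 0.1 rad and linear speed of each of weight_square, weight_oblong, weight_cross below 0.02 m/s and x of weight_oblong in the frame of cradle_oblong between -0.012 and 0.012 m and y of weight_oblong in the frame of cradle_oblong between -0.012 and 0.012 m and z of weight_oblong in the frame of cradle_oblong between 0.003 and 0.01 m and x of weight_cross in the frame of cradle_cross between -0.012 and 0.012 m and y of weight_cross in the frame of cradle_cross between -0.012 and 0.012 m and z of weight_cross in the frame of cradle_cross between 0.003 and 0.01 m and value of joint pan below 0.002 m), for 0.2 s.
At the end, for the whole second after the job is handed in: Every check weight lies flat in the recess of its own cradle (centre within 12 mm); every sample stands upright, at rest, either on the pan's face or on the desk; the pan has sunk 27 to 33 mm and is at rest (x of weight_square in the frame of cradle_square between -0.012 and 0.012 m and y of weight_square in the frame of cradle_square between -0.012 and 0.012 m and z of weight_square in the frame of cradle_square between 0.003 and 0.01 m and angle between each of weight_square, weight_oblong, weight_cross's own z axis and vertical below 0.1 rad and linear speed of each of weight_square, weight_oblong, weight_cross, big0, big1, small0, small1, small2, small3, small4 below 0.02 m/s and x of weight_oblong in the frame of cradle_oblong between -0.012 and 0.012 m and y of weight_oblong in the frame of cradle_oblong between -0.012 and 0.012 m and z of weight_oblong in the frame of cradle_oblong between 0.003 and 0.01 m and x of weight_cross in the frame of cradle_cross between -0.012 and 0.012 m and y of weight_cross in the frame of cradle_cross between -0.012 and 0.012 m and z of weight_cross in the frame of cradle_cross between 0.003 and 0.01 m and ((x of big0 in the frame of pan_face between -0.105 and 0.105 m and y of big0 in the frame of pan_face between -0.105 and 0.105 m and z of big0 in the frame of pan_face between -0.004 and 0.006 m) or height (world z) of big0 between -0.01 and 0.006 m) and angle between each of big0, big1, small0, small1, small2, small3, small4's own z axis and vertical below 0.15 rad and ((x of big1 in the frame of pan_face between -0.105 and 0.105 m and y of big1 in the frame of pan_face between -0.105 and 0.105 m and z of big1 in the frame of pan_face between -0.004 and 0.006 m) or height (world z) of big1 between -0.01 and 0.006 m) and ((x of small0 in the frame of pan_face between -0.105 and 0.105 m and y of small0 in the frame of pan_face between -0.105 and 0.105 m and z of small0 in the frame of pan_face between -0.004 and 0.006 m) or height (world z) of small0 between -0.01 and 0.006 m) and ((x of small1 in the frame of pan_face between -0.105 and 0.105 m and y of small1 in the frame of pan_face between -0.105 and 0.105 m and z of small1 in the frame of pan_face between -0.004 and 0.006 m) or height (world z) of small1 between -0.01 and 0.006 m) and ((x of small2 in the frame of pan_face between -0.105 and 0.105 m and y of small2 in the frame of pan_face between -0.105 and 0.105 m and z of small2 in the frame of pan_face between -0.004 and 0.006 m) or height (world z) of small2 between -0.01 and 0.006 m) and ((x of small3 in the frame of pan_face between -0.105 and 0.105 m and y of small3 in the frame of pan_face between -0.105 and 0.105 m and z of small3 in the frame of pan_face between -0.004 and 0.006 m) or height (world z) of small3 between -0.01 and 0.006 m) and ((x of small4 in the frame of pan_face between -0.105 and 0.105 m and y of small4 in the frame of pan_face between -0.105 and 0.105 m and z of small4 in the frame of pan_face between -0.004 and 0.006 m) or height (world z) of small4 between -0.01 and 0.006 m) and value of joint pan between 0.027 and 0.033 m and velocity of joint pan between -0.005 and 0.005 m/s); the robot touches nothing.
It fails at once if the pan is pushed down to its stop (over 55 mm) (value of joint pan above 0.055 m).
It fails at once if a bystander is moved by more than 50 mm (distance of any of jar, tin, brush, timer, mug, wrench from where it was at the start of the episode above 0.05 m).
Of weight_square, weight_oblong, weight_cross only 2 to 3 are there at a start; the rules pass over those that are not, and their reading is None.
Of small0, small1, small2, small3, small4 only 3 to 5 are there at a start; the rules pass over those that are not, and their reading is None.
At some moment in a run one of big0, big1, small0, small1, small2, small3, small4 may be knocked a few centimetres aside while the robot is not near it.
It also fails if it takes over 184 s, if anything falls off the work surface, if the arm or the gripper's body presses on something with over 40 N, if the wrist force passes 120 N, or if a joint passes its speed limit or range.

### The arm

A 6-joint arm with a two-finger parallel gripper is mounted at the origin on the work surface. World frame = base frame: x ahead of the robot, y to its left, z up, the work surface at z = 0. Lengths are in mm, angles in rad, forces in N, time in s.
With the tool pointing down it reaches from about 275 to 1000 mm from the base axis. Payload 8.4 kg.
Tool frame: the origin (TCP) lies between the finger pads; the fingertips stand 25 mm ahead of it and the grasp point (between the pads) lies 6 mm ahead of it; z points along the fingers, y is the line along which they close (so a half turn about z gives the same grasp; the last joint's range is limited). The gripper opens to 85 mm and grips with 20 to 120 N. Pads are 22 mm wide; open, the fingers measure 114 mm over their backs; the gripper's body (76 mm by 85 mm) begins 54 mm behind the grasp point. The pads swing forward as they close: fully open they stand 13 mm farther back than shut.
Start: joints at [-1.159, 0.353, 1.633, -0, 1.155, -0.002], TCP at [251.306, -572.253, 256.281] pointing down, gripper open.
Joint ranges: [-2.63, 2.63], [-0.92, 2.1], [0.06, 2.66], [-1.3, 4.44], [0, 2.69], [-3.02, 3.02]. Speed limits (rad/s): [2.22, 2.22, 2.79, 3.14, 3.14, 3.14].

### API

Orientations are given as [roll, pitch, yaw] about the fixed x, y, z axes, in that order (R = Rz(yaw) Ry(pitch) Rx(roll)).
In Python, from rig import r, eyes, workorder gives the robot as it stands. The module is installed in compiled form; this text tells all that it offers.
- The arm moves only by the tool step_arm, never from a script. Its argument "moves" is a list of rows, each an object of numbers: "tx", "ty", "tz": the shift along the tool's x, y, z scaled (see below); "ax", "ay", "az": the turn, a rotation vector about the tool's x, y, z scaled (see below). In form: [{"tx": .., "ty": .., "tz": .., "ax": .., "ay": .., "az": ..}, ...]. A call has 1 to 5 rows; each row shifts and turns the commanded pose from where the row before left it, along the tool's axes as they then stand; what a row does not reach is not made up. The controller multiplies each number of a shift by 25 mm and each number of a turn by 90 degrees. A row lasts 1/8 s, in which the tool goes at most 62.5 mm and 10.7 degrees, less where a joint would pass 70% of its speed; a pose out of reach is approached as far as the arm can. A call with a number of a shift or a turn outside -1 to 1 is refused whole. A call with a gripper value outside its range is refused whole. "gripper" is the opening, from 0 (shut) to 1 (fully open), set as the call begins (left out, the last holds). The fingers move at their own pace and stop on an object; "newtons" is the grip in N (left out, the last holds). Time passes only in rows, so rows that do not move let the fingers close. It gives the time, the measured TCP pose, the force, the opening and the grip force at its end, in the units of the state.
- r.sense(): the state, without advancing time (a new reading comes with each control period).
- eyes.grab_frame(name): name is "scene" or "top"; returns (picture, depth): 384x512x3 uint8, red, green, blue; 384x512 float32, mm along the optical axis (not along the pixel's ray), 0 where there is no reading.
- eyes.camera_info(name): a dict with "intrinsics" (3x3 intrinsics, pixels), "k1" (the pictures are not rectified: a ray, as slopes to the right and down, at radius r is drawn at 1 + k1 r^2 times it, then the intrinsics apply), "cam_to_world" (4x4, takes a point from camera to world coordinates). Camera axes: x right, y up, looking along -z (the intrinsics and any distortion apply to the point x, -y, -z); pixel columns grow to the right and rows downward; lengths in mm; the calibration is good to about 2 mm. A picture is of the moment at which its call begins. camera_info takes no time and is no camera call.
- workorder.sign_off(): hands the job in; it is judged then, once.
The state is a dict: "clock": time; "qpos": joint angles; "qvel": joint speeds; "joint_efforts": joint torques, N m; "eef_pos": TCP position; "tcp_rot": TCP orientation; "contact_force": force on the tool from outside, world axes, zero at the start; "wrist_torque": the same for the moment, N m; "opening": opening from 0.0 (shut) to 1.0 (fully open); "grasp_force": force on a finger pad.
Only numpy, scipy, OpenCV 4.12 (cv2) and the standard library are available. Lean on these libraries where they do the work, as an engineer would, in place of code of your own. Each camera call takes 0.05 s, during which the arm holds its last target. There are 200 camera calls.

## Working session

There is one attempt and no reset: what is moved stays moved. The work goes in short steps, Python scripts to look and compute and a tool call to move; the robot and the scene stay as the last step left them, time stands still between calls to the robot, and variables do not carry over. Pictures are saved under pics/ and viewed, at most 14 in all, crops included, and the job is handed in when it is done.

Besides the shell and the picture viewer there is one more tool, called after ">>>" by a JSON object that holds its "op" and its "data". step_arm: Moves the arm, as the interface text tells. Its arguments: {"type":"object","properties":{"moves":{"type":"array","items":{"type":"object","properties":{"tx":{"type":"number"},"ty":{"type":"number"},"tz":{"type":"number"},"ax":{"type":"number"},"ay":{"type":"number"},"az":{"type":"number"}}}},"gripper":{"type":"number"},"newtons":{"type":"number"}},"required":["moves"]}

```bash
mkdir -p pics; cat > h.py <<'E'
import numpy as np, cv2
from rig import r, eyes, workorder
def info(n):
    c=eyes.camera_info(n); return np.array(c["intrinsics"]),c["k1"],np.array(c["cam_to_world"])
def ray(n,u,v):
    K,k1,T=info(n)
    p=cv2.undistortPoints(np.array([[[u,v]]],float),K,np.array([k1,0,0,0,0.]))[0,0]
    return T[:3,3],T[:3,:3]@np.array([p[0],-p[1],-1.])
def onz(n,u,v,z):
    o,d=ray(n,u,v); return o+d*(z-o[2])/d[2]
def cloud(n,dep):
    K,k1,T=info(n); h,w=dep.shape
    uv=np.stack(np.meshgrid(np.arange(w),np.arange(h)),-1).reshape(-1,1,2).astype(float)
    p=cv2.undistortPoints(uv,K,np.array([k1,0,0,0,0.]))[:,0]
    d=dep.reshape(-1,1); P=np.hstack([p[:,:1]*d,-p[:,1:]*d,-d])@T[:3,:3].T+T[:3,3]
    return P.reshape(h,w,3)
def save(n,im,s=1.5):
    cv2.imwrite("pics/"+n,cv2.resize(im[...,::-1],None,fx=s,fy=s,interpolation=cv2.INTER_CUBIC))
E
python3 - <<'E'
from h import *
print(r.sense())
for n in("scene","top"):
    im,d=eyes.grab_frame(n); np.savez(n+".npz",im=im,d=d); save(n+"0.png",im)
    K,k,T=info(n); print(n,K[0,0],k,T.round(2).tolist(),(d>0).mean())
E
```

```text
{'clock': 0.0, 'qpos': array([-1.15938802e+00,  3.53669014e-01,  1.63416357e+00,  1.42590446e-06,
        1.15519993e+00, -2.39127744e-03]), 'qvel': array([-6.31623810e-05,  3.98913689e-04, -9.61947460e-05, -6.96216122e-04,
        1.20064057e-03, -3.70907313e-04]), 'joint_efforts': array([ 2.17684115e-03, -6.05254197e+01, -3.42072344e+01,  1.18682660e-04,
        9.47667751e-03, -6.40317495e-06]), 'eef_pos': array([ 251.12875139, -571.82668375,  255.5360343 ]), 'tcp_rot': array([-3.14015281e+00, -4.74677812e-06,  4.13799007e-01]), 'contact_force': array([-0.18198551, -0.94398667, -0.00357166]), 'wrist_torque': array([-0.04102916, -0.00274279,  0.00933848]), 'grasp_force': 0.0, 'opening': 1.0003421297439645}
scene 432.8774318387687 -0.01957859643423413 [[0.52, -0.54, 0.66, 1432.89], [0.85, 0.32, -0.42, -630.22], [0.02, 0.78, 0.63, 959.61], [0.0, 0.0, 0.0, 1.0]] 0.9948832194010416
top 388.9837660741415 -0.022949612985618654 [[-0.03, 1.0, -0.05, 491.63], [-1.0, -0.03, -0.02, -104.25], [-0.02, 0.05, 1.0, 1385.12], [0.0, 0.0, 0.0, 1.0]] 0.9961090087890625
```

View pics/top0.png

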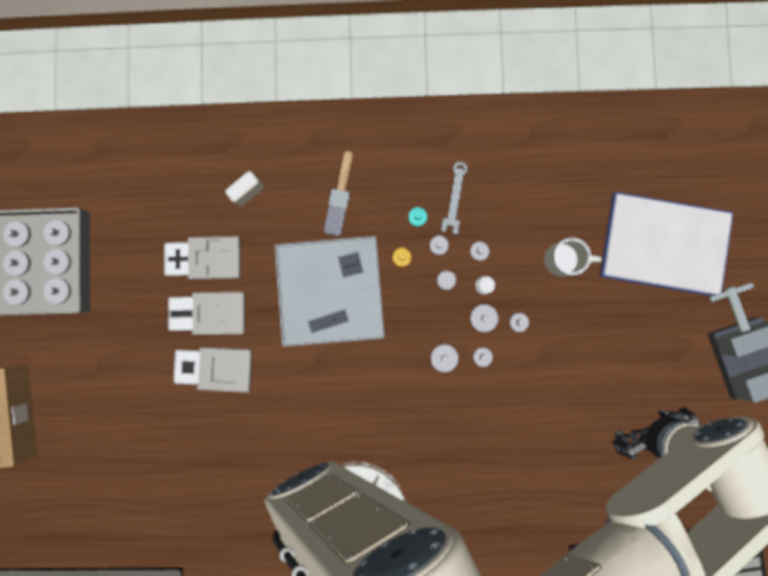

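View pics/scene0.png

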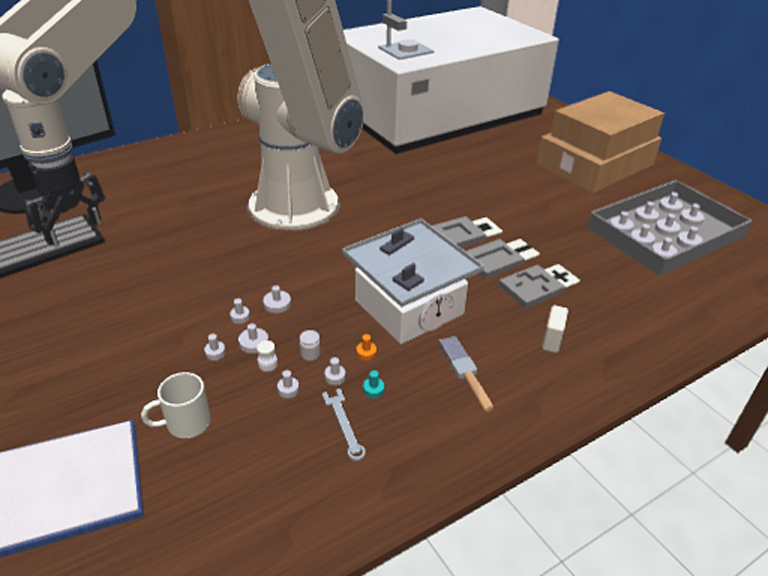

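Top view (1.5x pixels):
- Pan centre is near (330,291), with the square weight at (349,264) and the oblong at (327,321). There is no cross.
- Cradles: cross (213,258), oblong (218,313), square (224,370).
- Larges are at (484,318) and (444,358). Smalls are at (439,245), (480,251), (483,357) and (519,322).
- Could be mistaken for samples: orange (402,257), turquoise (418,216), tin (447,280), jar (485,285), and the tray samples at the left. I will leave all of these alone.

Next I measure.

```bash
cat > meas.py <<'E'
from h import *
z=np.load("top.npz"); im,d=z["im"],z["d"]; P=cloud("top",d); g=im.max(2).astype(int)
Z=P[...,2]
def rep(name,m,zp):
    cs,_=cv2.findContours(m.astype(np.uint8),cv2.RETR_EXTERNAL,cv2.CHAIN_APPROX_NONE)
    for c in cs:
        if cv2.contourArea(c)<8: continue
        w=np.array([onz("top",u,v,zp)[:2] for u,v in c[:,0].astype(float)],np.float32)
        mm=np.zeros(m.shape,np.uint8); cv2.drawContours(mm,[c],-1,1,-1)
        (cx,cy),(a,b),t=cv2.minAreaRect(w)
        print(name,"px",c[:,0].mean(0).round(),"c",round(cx,1),round(cy,1),"size",round(a,1),round(b,1),"ang",round(t,1),"z",np.percentile(Z[mm>0],[10,50,90]).round(1))
roi=np.zeros(g.shape,bool); roi[150:240,175:265]=1
pan=roi&(Z>90)
rep("pan",pan,142)
sub=pan&(g<120)
rep("weights",sub,152)
print("pan face z",np.median(Z[pan&(g>140)]).round(1))
fin=roi&(Z>np.median(Z[pan&(g>140)])+20)
rep("fin",fin,170)
cr=np.zeros(g.shape,bool); cr[150:270,100:172]=1
rep("cradle",cr&(Z>12)&(Z<35)&(g<205),18)
rep("label",cr&(g>215)&(Z<30),5)
s=np.zeros(g.shape,bool); s[130:260,262:360]=1
rep("low",s&(Z>9),16); 
rep("stub",s&(Z>33),48)
print("desk",np.median(Z[220:230,180:200]), Z[250:300,180:240].min())
E
python3 meas.py
python3 - <<'E'
from h import *
im=np.load("top.npz")["im"]; a=im[150:265,100:262]; 
b=np.load("scene.npz")["im"][130:235,220:400]
save("c1.png",np.vstack([cv2.resize(a,None,fx=4,fy=2.6)[:, :648],cv2.resize(b,(648,290))]),1)
E
```

```text
pan px [219. 194.] c 526.1 33.1 size 217.0 216.8 ang 3.3 z [129.5 133.1 142.2]
weights px [218. 214.] c 463.7 34.7 size 21.1 77.3 ang 16.9 z [140.  143.6 170. ]
weights px [233. 176.] c 582.1 -15.7 size 39.5 39.4 ang 12.5 z [139.6 143.4 169.5]
pan face z 132.7
fin px [217. 214.] c 462.5 36.3 size 7.9 32.7 ang 17.0 z [165.8 170.1 172.5]
fin px [232. 176.] c 581.7 -14.0 size 8.4 30.4 ang 12.5 z [164.4 169.7 173.8]
cradle px [149. 246.] c 353.0 297.0 size 120.1 93.7 ang 86.2 z [ 5.2 16.7 21.3]
cradle px [145. 209.] c 485.0 310.2 size 121.8 95.5 ang 89.1 z [ 4.9 16.1 21.4]
cradle px [142. 172.] c 616.5 317.4 size 118.6 96.6 ang 89.4 z [ 4.2 15.6 20.8]
label px [125. 244.] c 358.9 389.7 size 54.2 67.5 ang 88.8 z [0.3 3.6 6.9]
label px [120. 215.] c 464.3 402.9 size 47.4 21.4 ang 88.7 z [-1.5  2.3  6.3]
label px [121. 202.] c 510.8 402.4 size 47.5 21.5 ang 88.6 z [-1.4  2.7  6.3]
label px [118. 178.] c 597.2 410.7 size 51.4 21.6 ang 88.4 z [-1.2  2.8  6.3]
label px [117. 166.] c 639.3 412.0 size 47.5 25.3 ang 89.5 z [-1.   2.9  7.1]
low px [321. 238.] c 367.2 -307.8 size 40.3 39.1 ang 24.9
[... 835 characters left out ...]
 14.5 ang 43.5 z [45.3 48.2 50.2]
stub px [348. 215.] c 445.7 -395.2 size 17.1 13.6 ang 88.5 z [42.9 47.5 52.9]
stub px [324. 212.] c 458.1 -313.8 size 17.1 13.7 ang 88.5 z [43.6 47.1 50.7]
stub px [324. 190.] c 533.3 -316.3 size 30.8 34.3 ang 88.0 z [50.3 55.2 58.4]
stub px [297. 187.] c 547.1 -225.6 size 38.3 38.5 ang 61.8 z [44.9 49.8 53.7]
stub px [267. 171.] c 604.0 -122.8 size 17.2 13.8 ang 88.4 z [43.  48.3 50.7]
stub px [320. 167.] c 613.5 -307.9 size 14.5 17.1 ang 43.4 z [40.2 48.2 50.8]
stub px [293. 163.] c 630.8 -213.1 size 14.6 19.5 ang 43.5 z [38.7 48.7 51. ]
stub px [278. 143.] c 698.1 -165.1 size 13.8 17.4 ang 88.3 z [42.8 47.3 50.7]
desk 130.03247588859654 -9.303549239992662
```

View pics/c1.png

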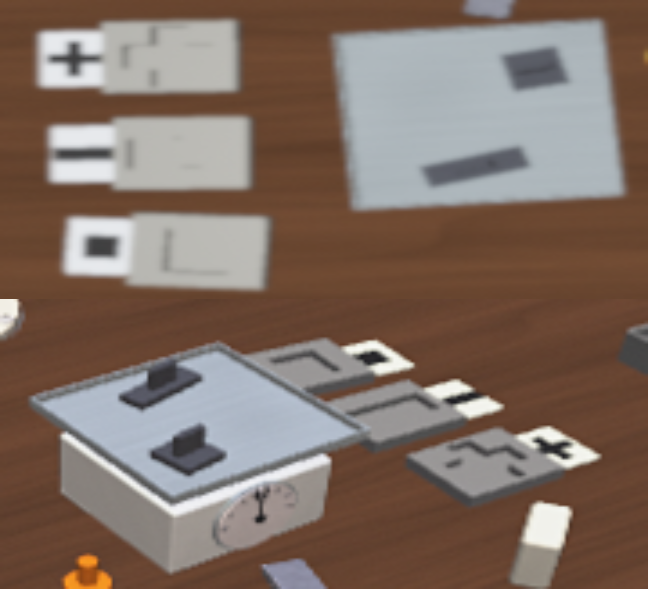

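The crop confirms the pan holds a square weight (top right) and an oblong weight (below it). The labels read cross, oblong, square from top to bottom, and the needle points straight up. Measured heights match: pan at 132.7 mm and fin tops at 170 mm. First I turn the tool to yaw 107°.

>>> {"op": "step_arm", "data": {"moves": [{"az": -0.115},{"az": -0.115},{"az": -0.115},{"az": -0.115},{"az": -0.115}], "gripper": 0.5}}

```text
schema error: expected keys tx, ty, tz, ax, ay, az
```

>>> {"op": "step_arm", "data": {"moves": [{"az": -0.115},{"az": -0.115},{"az": -0.115},{"tz": 0},{"tz": 0}]}}

```text
schema error: expected keys tx, ty, tz, ax, ay, az
```

>>> {"op": "step_arm", "data": {"moves": [{"tx": 1,"ty": 0.72},{"tx": 1,"ty": 0.72},{"tx": 1,"ty": 0.72},{"tx": 1,"ty": 0.72},{"tx": 1,"ty": 0.72}]}}

```text
schema error: expected keys tx, ty, tz, ax, ay, az
```

>>> {"op": "step_arm", "data": {"moves": [{"tx": 1,"ty": 0.72},{"tx": 1,"ty": 0.72},{"tx": 1,"ty": 0.72},{"tx": 1,"ty": 0.72},{"tx": 1,"ty": 0.72}]}}

```text
schema error: expected keys tx, ty, tz, ax, ay, az
```

>>> {"op": "step_arm", "data": {"moves": [{"tx": 1,"ty": 0.72},{"tx": 1,"ty": 0.72},{"tx": 1,"ty": 0.72},{"tx": 1,"ty": 0.72},{"tz": 0}]}}

```text
schema error: expected keys tx, ty, tz, ax, ay, az
```

```bash
cat > go.py <<'E'
# go.py x y yawdeg [z]: remaining displacement in tool units (after turning az first)
from h import *; import sys
a=[float(v) for v in sys.argv[1:]]; s=r.sense(); p=s["eef_pos"]; yw=np.degrees(s["tcp_rot"][2])
t=np.radians(a[2]); dx,dy=a[0]-p[0],a[1]-p[1]
print("t",round(s["clock"],2),"pos",p.round(1),"rot",np.degrees(s["tcp_rot"]).round(1),"open",round(s["opening"],3),"gf",round(s["grasp_force"],1),"F",s["contact_force"].round(1))
print("az",round(-((a[2]-yw+180)%360-180)/90,3),"tx",round((dx*np.cos(t)+dy*np.sin(t))/25,2),"ty",round((dx*np.sin(t)-dy*np.cos(t))/25,2),"tz",round((p[2]-a[3])/25,2) if len(a)>3 else "")
E
python3 go.py 462.5 36.3 106.9 173
```

```text
t 0.1 pos [ 251.2 -571.9  255.6] rot [-179.9   -0.    23.7] open 1.0 gf 0.0 F [-0.1  0.1 -0.1]
az -0.924 tx 20.82 ty 15.16 tz 3.31
```

>>> {"op": "step_arm", "data": {"moves": [{"tx": 0,"ty": 0,"tz": 0,"ax": 0,"ay": 0,"az": -0.115},{"tx": 0,"ty": 0,"tz": 0,"ax": 0,"ay": 0,"az": -0.115},{"tx": 0,"ty": 0,"tz": 0,"ax": 0,"ay": 0,"az": -0.115},{"tx": 0,"ty": 0,"tz": 0,"ax": 0,"ay": 0,"az": -0.115},{"tx": 0,"ty": 0,"tz": 0,"ax": 0,"ay": 0,"az": -0.115}], "gripper": 0.5}}

```text
clock: 0.72
eef_pos: [251.2, -572.0, 255.9]
tcp_rot: [-3.141, -0.001, 1.323]
contact_force: [0.8, -0.2, 0.5]
opening: 0.5
grasp_force: 0.0
```

>>> {"op": "step_arm", "data": {"moves": [{"tx": 0,"ty": 0,"tz": 0,"ax": 0,"ay": 0,"az": -0.115},{"tx": 0,"ty": 0,"tz": 0,"ax": 0,"ay": 0,"az": -0.115},{"tx": 0,"ty": 0,"tz": 0,"ax": 0,"ay": 0,"az": -0.115},{"tx": 0,"ty": 0,"tz": 0,"ax": 0,"ay": 0,"az": 0},{"tx": 0,"ty": 0,"tz": 0,"ax": 0,"ay": 0,"az": 0}]}}

```text
clock: 1.35
eef_pos: [251.3, -572.2, 256.1]
tcp_rot: [-3.142, -0.0, 1.855]
contact_force: [-0.4, -0.2, -0.2]
opening: 0.497
grasp_force: 0.0
```

```bash
python3 go.py 462.5 36.3 106.9 173
```

```text
t 1.35 pos [ 251.3 -572.2  256.1] rot [-180.    -0.   106.3] open 0.497 gf 0.0 F [-0.4 -0.2 -0.2]
az -0.007 tx 20.83 ty 15.16 tz 3.32
```

>>> {"op": "step_arm", "data": {"moves": [{"tx": 1,"ty": 0.73,"tz": 0,"ax": 0,"ay": 0,"az": 0},{"tx": 1,"ty": 0.73,"tz": 0,"ax": 0,"ay": 0,"az": 0},{"tx": 1,"ty": 0.73,"tz": 0,"ax": 0,"ay": 0,"az": 0},{"tx": 1,"ty": 0.73,"tz": 0,"ax": 0,"ay": 0,"az": 0},{"tx": 1,"ty": 0.73,"tz": 0,"ax": 0,"ay": 0,"az": 0}]}}

```text
clock: 1.98
eef_pos: [303.5, -425.5, 256.3]
tcp_rot: [3.142, 0.0, 1.856]
contact_force: [1.2, -0.2, -0.1]
opening: 0.498
grasp_force: 0.0
```

>>> {"op": "step_arm", "data": {"moves": [{"tx": 1,"ty": 0.73,"tz": 0,"ax": 0,"ay": 0,"az": 0},{"tx": 1,"ty": 0.73,"tz": 0,"ax": 0,"ay": 0,"az": 0},{"tx": 1,"ty": 0.73,"tz": 0,"ax": 0,"ay": 0,"az": 0},{"tx": 1,"ty": 0.73,"tz": 0,"ax": 0,"ay": 0,"az": 0},{"tx": 1,"ty": 0.73,"tz": 0,"ax": 0,"ay": 0,"az": 0}]}}

```text
clock: 2.6
eef_pos: [355.5, -279.8, 256.4]
tcp_rot: [3.141, 0.0, 1.856]
contact_force: [0.2, 0.5, 0.1]
opening: 0.506
grasp_force: 0.0
```

>>> {"op": "step_arm", "data": {"moves": [{"tx": 1,"ty": 0.73,"tz": 0,"ax": 0,"ay": 0,"az": 0},{"tx": 1,"ty": 0.73,"tz": 0,"ax": 0,"ay": 0,"az": 0},{"tx": 1,"ty": 0.73,"tz": 0,"ax": 0,"ay": 0,"az": 0},{"tx": 1,"ty": 0.73,"tz": 0,"ax": 0,"ay": 0,"az": 0},{"tx": 1,"ty": 0.73,"tz": 0,"ax": 0,"ay": 0,"az": 0}]}}

```text
clock: 3.22
eef_pos: [407.5, -134.0, 256.4]
tcp_rot: [3.141, 0.0, 1.856]
contact_force: [0.9, 0.1, 0.1]
opening: 0.501
grasp_force: 0.0
```

>>> {"op": "step_arm", "data": {"moves": [{"tx": 1,"ty": 0.73,"tz": 0,"ax": 0,"ay": 0,"az": 0},{"tx": 1,"ty": 0.73,"tz": 0,"ax": 0,"ay": 0,"az": 0},{"tx": 1,"ty": 0.73,"tz": 0,"ax": 0,"ay": 0,"az": 0},{"tx": 1,"ty": 0.73,"tz": 0,"ax": 0,"ay": 0,"az": 0},{"tx": 1,"ty": 0.73,"tz": 0,"ax": 0,"ay": 0,"az": 0}]}}

```text
clock: 3.85
eef_pos: [459.5, 11.9, 256.4]
tcp_rot: [3.141, 0.0, 1.856]
contact_force: [0.2, 0.2, -0.0]
opening: 0.501
grasp_force: 0.0
```

>>> {"op": "step_arm", "data": {"moves": [{"tx": 0.8,"ty": 0.5,"tz": 0,"ax": 0,"ay": 0,"az": 0},{"tx": 0,"ty": 0,"tz": 0,"ax": 0,"ay": 0,"az": 0},{"tx": 0,"ty": 0,"tz": 0,"ax": 0,"ay": 0,"az": 0},{"tx": 0,"ty": 0,"tz": 0,"ax": 0,"ay": 0,"az": 0}]}}

```text
clock: 4.35
eef_pos: [465.2, 32.8, 256.3]
tcp_rot: [-3.141, 0.0, 1.857]
contact_force: [0.1, 0.0, 0.1]
opening: 0.499
grasp_force: 0.0
```

```bash
python3 go.py 462.5 36.3 106.9 173
```

```text
t 4.35 pos [465.2  32.8 256.3] rot [-180.     0.   106.4] open 0.499 gf 0.0 F [0.1 0.  0.1]
az -0.005 tx 0.16 ty -0.06 tz 3.33
```

>>> {"op": "step_arm", "data": {"moves": [{"tx": 0.16,"ty": -0.06,"tz": 0.9,"ax": 0,"ay": 0,"az": 0},{"tx": 0,"ty": 0,"tz": 1,"ax": 0,"ay": 0,"az": 0},{"tx": 0,"ty": 0,"tz": 0.8,"ax": 0,"ay": 0,"az": 0},{"tx": 0,"ty": 0,"tz": 0.6,"ax": 0,"ay": 0,"az": 0},{"tx": 0,"ty": 0,"tz": 0,"ax": 0,"ay": 0,"az": 0}]}}

```text
clock: 4.97
eef_pos: [462.2, 36.6, 173.0]
tcp_rot: [-3.14, -0.0, 1.858]
contact_force: [0.9, 0.1, 0.2]
opening: 0.502
grasp_force: 0.0
```

>>> {"op": "step_arm", "data": {"moves": [{"tx": 0,"ty": 0,"tz": 0,"ax": 0,"ay": 0,"az": 0},{"tx": 0,"ty": 0,"tz": 0,"ax": 0,"ay": 0,"az": 0},{"tx": 0,"ty": 0,"tz": 0,"ax": 0,"ay": 0,"az": 0},{"tx": 0,"ty": 0,"tz": 0,"ax": 0,"ay": 0,"az": 0},{"tx": 0,"ty": 0,"tz": 0,"ax": 0,"ay": 0,"az": 0}], "gripper": 0, "newtons": 50}}

```text
clock: 5.6
eef_pos: [463.2, 37.0, 174.0]
tcp_rot: [3.141, 0.0, 1.859]
contact_force: [2.0, -0.8, 0.9]
opening: 0.081
grasp_force: 53.3
```

>>> {"op": "step_arm", "data": {"moves": [{"tx": 0,"ty": 0,"tz": -0.3,"ax": 0,"ay": 0,"az": 0},{"tx": 0,"ty": 0,"tz": -0.5,"ax": 0,"ay": 0,"az": 0},{"tx": 0,"ty": 0,"tz": -1,"ax": 0,"ay": 0,"az": 0},{"tx": 0,"ty": 0,"tz": -1,"ax": 0,"ay": 0,"az": 0},{"tx": 0,"ty": 0,"tz": -1,"ax": 0,"ay": 0,"az": 0}]}}

```text
clock: 6.22
eef_pos: [462.6, 37.0, 270.3]
tcp_rot: [3.142, -0.0, 1.859]
contact_force: [0.7, -0.5, -3.0]
opening: 0.08
grasp_force: 52.8
```

```bash
python3 go.py 485 310.2 89.1 46; python3 - <<'E'
from h import *
im,d=eyes.grab_frame("scene"); save("s2.png",im[60:260,150:420],2.5)
E
```

```text
t 6.22 pos [462.6  37.  270.3] rot [180.   -0.  106.5] open 0.08 gf 52.8 F [ 0.7 -0.5 -3. ]
az 0.193 tx 10.94 ty 0.72 tz 8.97
```

View pics/s2.png

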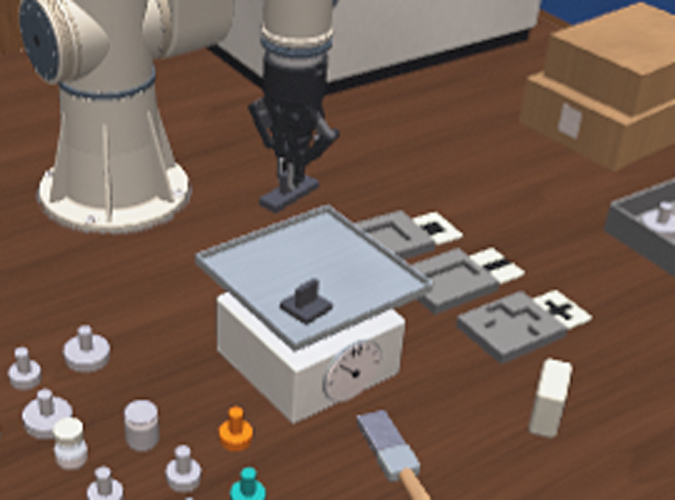

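The oblong weight is in the grip at (290,185), and the square weight stays on the risen pan. I carry the oblong to its cradle.

>>> {"op": "step_arm", "data": {"moves": [{"tx": 0,"ty": 0,"tz": 0,"ax": 0,"ay": 0,"az": 0.097},{"tx": 0,"ty": 0,"tz": 0,"ax": 0,"ay": 0,"az": 0.097},{"tx": 0.9,"ty": 0,"tz": 0,"ax": 0,"ay": 0,"az": 0},{"tx": 1,"ty": 0.2,"tz": 0,"ax": 0,"ay": 0,"az": 0},{"tx": 1,"ty": 0.2,"tz": 0,"ax": 0,"ay": 0,"az": 0}]}}

```text
clock: 6.9
eef_pos: [473.9, 109.9, 268.8]
tcp_rot: [-3.141, 0.0, 1.554]
contact_force: [-0.3, 0.2, -2.5]
opening: 0.079
grasp_force: 52.9
```

>>> {"op": "step_arm", "data": {"moves": [{"tx": 1,"ty": 0.2,"tz": 0,"ax": 0,"ay": 0,"az": 0},{"tx": 1,"ty": 0.1,"tz": 0,"ax": 0,"ay": 0,"az": 0},{"tx": 1,"ty": 0,"tz": 0,"ax": 0,"ay": 0,"az": 0},{"tx": 1,"ty": 0,"tz": 0,"ax": 0,"ay": 0,"az": 0},{"tx": 1,"ty": 0,"tz": 0,"ax": 0,"ay": 0,"az": 0}]}}

```text
clock: 7.52
eef_pos: [483.4, 234.9, 268.7]
tcp_rot: [-3.141, 0.0, 1.554]
contact_force: [0.8, -0.6, -2.7]
opening: 0.076
grasp_force: 52.9
```

>>> {"op": "step_arm", "data": {"moves": [{"tx": 1,"ty": 0,"tz": 0,"ax": 0,"ay": 0,"az": 0},{"tx": 1,"ty": 0,"tz": 1,"ax": 0,"ay": 0,"az": 0},{"tx": 1,"ty": 0,"tz": 1,"ax": 0,"ay": 0,"az": 0},{"tx": 0,"ty": 0,"tz": 1,"ax": 0,"ay": 0,"az": 0},{"tx": 0,"ty": 0,"tz": 1,"ax": 0,"ay": 0,"az": 0}]}}

```text
clock: 8.15
eef_pos: [484.5, 309.4, 167.8]
tcp_rot: [-3.141, 0.0, 1.555]
contact_force: [0.0, 0.5, -1.5]
opening: 0.077
grasp_force: 53.0
```

>>> {"op": "step_arm", "data": {"moves": [{"tx": 0,"ty": 0,"tz": 1,"ax": 0,"ay": 0,"az": 0},{"tx": 0,"ty": 0,"tz": 1,"ax": 0,"ay": 0,"az": 0},{"tx": 0,"ty": 0,"tz": 0.8,"ax": 0,"ay": 0,"az": 0},{"tx": 0,"ty": 0,"tz": 0,"ax": 0,"ay": 0,"az": 0},{"tx": 0,"ty": 0,"tz": 0,"ax": 0,"ay": 0,"az": 0}]}}

```text
clock: 8.78
eef_pos: [485.2, 309.4, 99.5]
tcp_rot: [3.141, -0.0, 1.554]
contact_force: [-0.2, -0.4, -2.5]
opening: 0.086
grasp_force: 52.8
```

```bash
python3 go.py 485 310.2 89 46; python3 - <<'E'
from h import *
im,d=eyes.grab_frame("top"); P=cloud("top",d); Z=P[...,2]; g=im.max(2)
cv2.imwrite("pics/c2.png",cv2.resize(im[180:240,90:180,::-1],None,fx=7,fy=7,interpolation=cv2.INTER_CUBIC))
E
```

```text
t 8.78 pos [485.2 309.4  99.5] rot [180.  -0.  89.] open 0.086 gf 52.8 F [-0.2 -0.4 -2.5]
az 0.001 tx 0.03 ty -0.01 tz 2.14
```

View pics/c2.png

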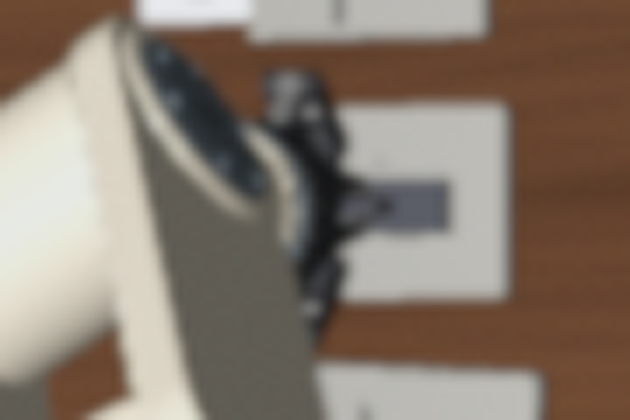

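The oblong hangs centred over its recess (420,207) and parallel to it. I lower it.

>>> {"op": "step_arm", "data": {"moves": [{"tx": 0,"ty": 0,"tz": 0.8,"ax": 0,"ay": 0,"az": 0},{"tx": 0,"ty": 0,"tz": 0.6,"ax": 0,"ay": 0,"az": 0},{"tx": 0,"ty": 0,"tz": 0.4,"ax": 0,"ay": 0,"az": 0},{"tx": 0,"ty": 0,"tz": 0.24,"ax": 0,"ay": 0,"az": 0},{"tx": 0,"ty": 0,"tz": 0,"ax": 0,"ay": 0,"az": 0}]}}

```text
clock: 9.45
eef_pos: [485.1, 309.2, 48.5]
tcp_rot: [3.142, 0.0, 1.554]
contact_force: [-1.9, -2.4, 4.6]
opening: 0.081
grasp_force: 53.9
```

>>> {"op": "step_arm", "data": {"moves": [{"tx": 0,"ty": 0,"tz": 0.03,"ax": 0,"ay": 0,"az": 0},{"tx": 0,"ty": 0,"tz": 0,"ax": 0,"ay": 0,"az": 0}]}}

```text
clock: 9.7
eef_pos: [485.1, 309.2, 48.4]
tcp_rot: [3.141, -0.0, 1.554]
contact_force: [-4.4, -2.8, 12.3]
opening: 0.081
grasp_force: 55.3
```

>>> {"op": "step_arm", "data": {"moves": [{"tx": 0,"ty": 0,"tz": 0,"ax": 0,"ay": 0,"az": 0},{"tx": 0,"ty": 0,"tz": 0,"ax": 0,"ay": 0,"az": 0},{"tx": 0,"ty": 0,"tz": 0,"ax": 0,"ay": 0,"az": 0},{"tx": 0,"ty": 0,"tz": -0.5,"ax": 0,"ay": 0,"az": 0},{"tx": 0,"ty": 0,"tz": -1,"ax": 0,"ay": 0,"az": 0}], "gripper": 0.5}}

```text
clock: 10.32
eef_pos: [484.4, 308.8, 84.7]
tcp_rot: [-3.14, 0.001, 1.554]
contact_force: [0.4, -0.3, -0.0]
opening: 0.502
grasp_force: 0.0
```

>>> {"op": "step_arm", "data": {"moves": [{"tx": 0,"ty": 0,"tz": -1,"ax": 0,"ay": 0,"az": 0},{"tx": 0,"ty": 0,"tz": -1,"ax": 0,"ay": 0,"az": 0},{"tx": 0,"ty": 0,"tz": -1,"ax": 0,"ay": 0,"az": 0},{"tx": 0,"ty": 0,"tz": -1,"ax": 0,"ay": 0,"az": 0},{"tx": 0,"ty": 0,"tz": -1,"ax": 0,"ay": 0,"az": 0}]}}

```text
clock: 10.95
eef_pos: [484.9, 309.2, 211.3]
tcp_rot: [3.141, -0.0, 1.554]
contact_force: [0.5, -0.6, -0.1]
opening: 0.498
grasp_force: 0.0
```

>>> {"op": "step_arm", "data": {"moves": [{"tx": 0,"ty": 0,"tz": -1,"ax": 0,"ay": 0,"az": 0},{"tx": 0,"ty": 0,"tz": -1,"ax": 0,"ay": 0,"az": 0},{"tx": 0,"ty": 0,"tz": 0,"ax": 0,"ay": 0,"az": -0.075},{"tx": 0,"ty": 0,"tz": 0,"ax": 0,"ay": 0,"az": -0.075},{"tx": 0,"ty": 0,"tz": 0,"ax": 0,"ay": 0,"az": 0}]}}

```text
clock: 11.58
eef_pos: [484.9, 309.1, 260.3]
tcp_rot: [3.141, -0.0, 1.789]
contact_force: [-0.1, -0.6, -0.3]
opening: 0.504
grasp_force: 0.0
```

```bash
python3 - <<'E'
from h import *
im,d=eyes.grab_frame("top"); np.savez("top.npz",im=im,d=d)
E
python3 meas.py | egrep "pan|weights|fin|stub"; python3 go.py 581.7 -14 102.5 189
```

```text
pan px [218. 194.] c 526.3 35.0 size 220.0 219.1 ang 3.3 z [144.9 148.1 154.8]
weights px [233. 176.] c 583.8 -14.5 size 40.3 40.9 ang 12.7 z [155.2 159.  184.7]
pan face z 147.9
fin px [232. 175.] c 583.0 -12.9 size 8.4 32.0 ang 12.5 z [181.1 185.  189.3]
stub px [323. 239.] c 367.1 -308.2 size 16.8 14.5 ang 43.4 z [42.5 47.6 51.9]
stub px [296. 239.] c 368.5 -217.2 size 19.2 14.5 ang 43.5 z [44.1 47.1 50.9]
stub px [348. 215.] c 445.7 -395.2 size 17.1 13.6 ang 88.5 z [41.3 48.1 52.7]
stub px [324. 212.] c 458.1 -313.8 size 17.1 13.7 ang 88.5 z [38.9 48.3 52. ]
stub px [323. 189.] c 533.4 -314.6 size 34.2 34.3 ang 88.0 z [50.8 55.  58.3]
stub px [297. 187.] c 546.0 -225.9 size 38.8 38.9 ang 43.3 z [46.8 50.3 53.8]
stub px [267. 171.] c 603.9 -124.5 size 13.8 13.8 ang 88.4 z [44.1 48.3 50.6]
stub px [320. 167.] c 613.5 -307.9 size 14.5 17.1 ang 43.4 z [41.4 48.6 52.3]
stub px [293. 162.] c 631.7 -214.0 size 14.6 17.1 ang 43.5 z [43.9 48.1 50.3]
stub px [278. 143.] c 698.1 -165.1 size 13.8 17.4 ang 88.3 z [43.2 47.2 50.6]
t 11.62 pos [484.9 309.2 260.1] rot [180.   -0.  102.4] open 0.502 gf 0.0 F [0.6 0.5 0. ]
az -0.001 tx -13.46 ty 0.98 tz 2.84
```

>>> {"op": "step_arm", "data": {"moves": [{"tx": -1,"ty": 0.1,"tz": 0,"ax": 0,"ay": 0,"az": 0},{"tx": -1,"ty": 0.1,"tz": 0,"ax": 0,"ay": 0,"az": 0},{"tx": -1,"ty": 0.1,"tz": 0,"ax": 0,"ay": 0,"az": 0},{"tx": -1,"ty": 0.1,"tz": 0,"ax": 0,"ay": 0,"az": 0},{"tx": -1,"ty": 0.1,"tz": 0,"ax": 0,"ay": 0,"az": 0}]}}

```text
clock: 12.25
eef_pos: [524.4, 189.1, 259.7]
tcp_rot: [-3.142, 0.0, 1.787]
contact_force: [0.2, -0.2, -0.9]
opening: 0.494
grasp_force: 0.0
```

>>> {"op": "step_arm", "data": {"moves": [{"tx": -1,"ty": 0.1,"tz": 0,"ax": 0,"ay": 0,"az": 0},{"tx": -1,"ty": 0.1,"tz": 0,"ax": 0,"ay": 0,"az": 0},{"tx": -1,"ty": 0.1,"tz": 0,"ax": 0,"ay": 0,"az": 0},{"tx": -1,"ty": 0.1,"tz": 0,"ax": 0,"ay": 0,"az": 0},{"tx": -1,"ty": 0.08,"tz": 0,"ax": 0,"ay": 0,"az": 0}]}}

```text
clock: 12.88
eef_pos: [563.3, 69.7, 259.7]
tcp_rot: [3.142, -0.0, 1.787]
contact_force: [0.7, -1.1, 0.6]
opening: 0.502
grasp_force: 0.0
```

>>> {"op": "step_arm", "data": {"moves": [{"tx": -1,"ty": 0,"tz": 0,"ax": 0,"ay": 0,"az": 0},{"tx": -1,"ty": 0,"tz": 0,"ax": 0,"ay": 0,"az": 0},{"tx": -1,"ty": 0,"tz": 0,"ax": 0,"ay": 0,"az": 0},{"tx": -0.46,"ty": 0,"tz": 0,"ax": 0,"ay": 0,"az": 0},{"tx": 0,"ty": 0,"tz": 0,"ax": 0,"ay": 0,"az": 0}]}}

```text
clock: 13.5
eef_pos: [582.0, -14.3, 259.6]
tcp_rot: [-3.142, -0.0, 1.788]
contact_force: [0.2, 0.5, -0.2]
opening: 0.5
grasp_force: 0.0
```

>>> {"op": "step_arm", "data": {"moves": [{"tx": 0,"ty": 0,"tz": 1,"ax": 0,"ay": 0,"az": 0},{"tx": 0,"ty": 0,"tz": 1,"ax": 0,"ay": 0,"az": 0},{"tx": 0,"ty": 0,"tz": 0.5,"ax": 0,"ay": 0,"az": 0},{"tx": 0,"ty": 0,"tz": 0.36,"ax": 0,"ay": 0,"az": 0},{"tx": 0,"ty": 0,"tz": 0,"ax": 0,"ay": 0,"az": 0}]}}

```text
clock: 14.12
eef_pos: [581.9, -13.7, 187.9]
tcp_rot: [-3.141, -0.0, 1.79]
contact_force: [-0.1, 0.1, 0.2]
opening: 0.5
grasp_force: 0.0
```

>>> {"op": "step_arm", "data": {"moves": [{"tx": 0,"ty": 0,"tz": 0,"ax": 0,"ay": 0,"az": 0},{"tx": 0,"ty": 0,"tz": 0,"ax": 0,"ay": 0,"az": 0},{"tx": 0,"ty": 0,"tz": 0,"ax": 0,"ay": 0,"az": 0},{"tx": 0,"ty": 0,"tz": 0,"ax": 0,"ay": 0,"az": 0},{"tx": 0,"ty": 0,"tz": 0,"ax": 0,"ay": 0,"az": 0}], "gripper": 0, "newtons": 50}}

```text
clock: 14.75
eef_pos: [582.1, -14.0, 188.2]
tcp_rot: [3.141, 0.0, 1.79]
contact_force: [1.1, -0.1, -0.3]
opening: 0.083
grasp_force: 53.4
```

>>> {"op": "step_arm", "data": {"moves": [{"tx": 0,"ty": 0,"tz": -0.3,"ax": 0,"ay": 0,"az": 0},{"tx": 0,"ty": 0,"tz": -0.5,"ax": 0,"ay": 0,"az": 0},{"tx": 0,"ty": 0,"tz": -1,"ax": 0,"ay": 0,"az": 0},{"tx": 0,"ty": 0,"tz": -1,"ax": 0,"ay": 0,"az": 0},{"tx": 0,"ty": 0,"tz": -0.5,"ax": 0,"ay": 0,"az": 0}]}}

```text
clock: 15.38
eef_pos: [582.4, -14.0, 272.6]
tcp_rot: [3.14, 0.001, 1.79]
contact_force: [-0.2, -0.0, -2.4]
opening: 0.079
grasp_force: 53.1
```

```bash
python3 go.py 353 297 86.3 49
```

```text
t 15.38 pos [582.4 -14.  272.6] rot [179.9   0.  102.5] open 0.079 gf 53.1 F [-0.2 -0.  -2.4]
az 0.181 tx 11.82 ty -9.96 tz 8.94
```

>>> {"op": "step_arm", "data": {"moves": [{"tx": 0,"ty": 0,"tz": 0,"ax": 0,"ay": 0,"az": 0.09},{"tx": 0,"ty": 0,"tz": 0,"ax": 0,"ay": 0,"az": 0.09},{"tx": 0.98,"ty": -0.83,"tz": 0,"ax": 0,"ay": 0,"az": 0},{"tx": 0.98,"ty": -0.83,"tz": 0,"ax": 0,"ay": 0,"az": 0},{"tx": 0.98,"ty": -0.83,"tz": 0,"ax": 0,"ay": 0,"az": 0}]}}

```text
clock: 16.0
eef_pos: [523.5, 63.9, 270.4]
tcp_rot: [-3.141, 0.0, 1.507]
contact_force: [-0.1, 0.3, -1.5]
opening: 0.08
grasp_force: 53.1
```

>>> {"op": "step_arm", "data": {"moves": [{"tx": 0.98,"ty": -0.83,"tz": 0,"ax": 0,"ay": 0,"az": 0},{"tx": 0.98,"ty": -0.83,"tz": 0,"ax": 0,"ay": 0,"az": 0},{"tx": 0.98,"ty": -0.83,"tz": 0,"ax": 0,"ay": 0,"az": 0},{"tx": 0.98,"ty": -0.83,"tz": 0,"ax": 0,"ay": 0,"az": 0},{"tx": 0.98,"ty": -0.83,"tz": 0,"ax": 0,"ay": 0,"az": 0}]}}

```text
clock: 16.62
eef_pos: [427.8, 192.8, 270.5]
tcp_rot: [-3.141, 0.0, 1.507]
contact_force: [0.8, -0.0, -2.6]
opening: 0.078
grasp_force: 53.1
```

>>> {"op": "step_arm", "data": {"moves": [{"tx": 0.98,"ty": -0.83,"tz": 0,"ax": 0,"ay": 0,"az": 0},{"tx": 0.98,"ty": -0.83,"tz": 0,"ax": 0,"ay": 0,"az": 0},{"tx": 0.98,"ty": -0.83,"tz": 0,"ax": 0,"ay": 0,"az": 0},{"tx": 0.98,"ty": -0.83,"tz": 1,"ax": 0,"ay": 0,"az": 0},{"tx": 0,"ty": 0,"tz": 1,"ax": 0,"ay": 0,"az": 0}]}}

```text
clock: 17.25
eef_pos: [351.0, 296.6, 220.2]
tcp_rot: [3.141, -0.001, 1.509]
contact_force: [0.6, -0.4, -1.6]
opening: 0.082
grasp_force: 53.1
```

>>> {"op": "step_arm", "data": {"moves": [{"tx": 0,"ty": 0,"tz": 1,"ax": 0,"ay": 0,"az": 0},{"tx": 0,"ty": 0,"tz": 1,"ax": 0,"ay": 0,"az": 0},{"tx": 0,"ty": 0,"tz": 1,"ax": 0,"ay": 0,"az": 0},{"tx": 0,"ty": 0,"tz": 0,"ax": 0,"ay": 0,"az": 0},{"tx": 0,"ty": 0,"tz": 0,"ax": 0,"ay": 0,"az": 0}]}}

```text
clock: 17.88
eef_pos: [352.5, 295.5, 146.3]
tcp_rot: [3.141, -0.0, 1.507]
contact_force: [-0.2, -0.9, -2.0]
opening: 0.078
grasp_force: 52.9
```

```bash
python3 go.py 353 295.5 86.3 49; python3 - <<'E'
from h import *
im,d=eyes.grab_frame("scene"); save("c3.png",im[110:200,270:400],6)
im,d=eyes.grab_frame("top"); P=cloud("top",d); Z=P[...,2]
m=np.zeros(Z.shape,bool); m[180:232,105:175]=1
f=m&(Z>34)&(Z<70)
print("oblong fin",P[f].mean(0).round(1),f.sum(),np.median(P[f][:,2]))
g=im.max(2); k=m&(g<130)&(Z>8)&(Z<55)
w=P[k][:,:2].astype(np.float32); print(cv2.minAreaRect(w), np.median(Z[k&~f]))
E
```

```text
t 17.88 pos [352.5 295.5 146.3] rot [180.   -0.   86.3] open 0.078 gf 52.9 F [-0.2 -0.9 -2. ]
az 0.001 tx -0.0 ty 0.02 tz 3.89
oblong fin [482.1 307.8  42.8] 20 43.08824501631807
((473.4911193847656, 320.3964538574219), (137.07431030273438, 247.952880859375), 32.903587341308594) 15.829582424976934
```

View pics/c3.png

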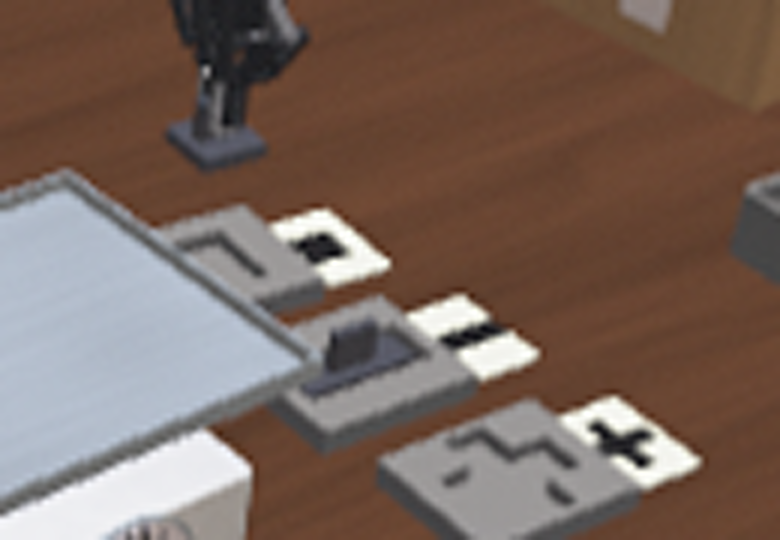

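The oblong lies flat in its recess at (365,355), with its fin top at 44 mm. The square hangs over its own cradle, and I lower it.

>>> {"op": "step_arm", "data": {"moves": [{"tx": 0,"ty": 0,"tz": 1,"ax": 0,"ay": 0,"az": 0},{"tx": 0,"ty": 0,"tz": 1,"ax": 0,"ay": 0,"az": 0},{"tx": 0,"ty": 0,"tz": 0.9,"ax": 0,"ay": 0,"az": 0},{"tx": 0,"ty": 0,"tz": 0.5,"ax": 0,"ay": 0,"az": 0},{"tx": 0,"ty": 0,"tz": 0.3,"ax": 0,"ay": 0,"az": 0}]}}

```text
clock: 18.6
eef_pos: [352.5, 295.6, 53.1]
tcp_rot: [3.141, -0.0, 1.507]
contact_force: [0.1, -0.1, -1.9]
opening: 0.078
grasp_force: 53.0
```

>>> {"op": "step_arm", "data": {"moves": [{"tx": 0,"ty": 0,"tz": 0.14,"ax": 0,"ay": 0,"az": 0},{"tx": 0,"ty": 0,"tz": 0.06,"ax": 0,"ay": 0,"az": 0},{"tx": 0,"ty": 0,"tz": 0,"ax": 0,"ay": 0,"az": 0}]}}

```text
clock: 18.98
eef_pos: [352.4, 295.4, 48.3]
tcp_rot: [3.141, -0.0, 1.507]
contact_force: [0.4, 0.2, -2.4]
opening: 0.077
grasp_force: 53.0
```

>>> {"op": "step_arm", "data": {"moves": [{"tx": 0,"ty": 0,"tz": 0.06,"ax": 0,"ay": 0,"az": 0},{"tx": 0,"ty": 0,"tz": 0,"ax": 0,"ay": 0,"az": 0}]}}

```text
clock: 19.23
eef_pos: [352.5, 295.5, 47.5]
tcp_rot: [3.141, -0.001, 1.507]
contact_force: [-2.5, -2.2, 12.7]
opening: 0.079
grasp_force: 55.3
```

>>> {"op": "step_arm", "data": {"moves": [{"tx": 0,"ty": 0,"tz": 0,"ax": 0,"ay": 0,"az": 0},{"tx": 0,"ty": 0,"tz": 0,"ax": 0,"ay": 0,"az": 0},{"tx": 0,"ty": 0,"tz": 0,"ax": 0,"ay": 0,"az": 0},{"tx": 0,"ty": 0,"tz": -0.5,"ax": 0,"ay": 0,"az": 0},{"tx": 0,"ty": 0,"tz": -1,"ax": 0,"ay": 0,"az": 0}], "gripper": 0.4}}

```text
clock: 19.85
eef_pos: [351.7, 294.9, 84.4]
tcp_rot: [-3.14, 0.001, 1.507]
contact_force: [-0.4, -0.0, 1.0]
opening: 0.4
grasp_force: 0.0
```

>>> {"op": "step_arm", "data": {"moves": [{"tx": 0,"ty": 0,"tz": -1,"ax": 0,"ay": 0,"az": 0},{"tx": 0,"ty": 0,"tz": -1,"ax": 0,"ay": 0,"az": 0},{"tx": 0,"ty": 0,"tz": -1,"ax": 0,"ay": 0,"az": 0},{"tx": 0,"ty": 0,"tz": -1,"ax": 0,"ay": 0,"az": 0},{"tx": 0,"ty": 0,"tz": -1,"ax": 0,"ay": 0,"az": 0}]}}

```text
clock: 20.48
eef_pos: [352.0, 295.2, 210.7]
tcp_rot: [3.141, -0.0, 1.507]
contact_force: [-0.0, -0.8, 0.1]
opening: 0.398
grasp_force: 0.0
```

>>> {"op": "step_arm", "data": {"moves": [{"tx": 0,"ty": 0,"tz": -1,"ax": 0,"ay": 0,"az": 0},{"tx": 0,"ty": 0,"tz": -1,"ax": 0,"ay": 0,"az": 0},{"tx": 0,"ty": 0,"tz": -0.8,"ax": 0,"ay": 0,"az": 0},{"tx": 0,"ty": 0,"tz": 0,"ax": 0,"ay": 0,"az": -0.04},{"tx": 0,"ty": 0,"tz": 0,"ax": 0,"ay": 0,"az": 0}]}}

```text
clock: 21.1
eef_pos: [352.0, 295.1, 279.8]
tcp_rot: [3.141, -0.001, 1.57]
contact_force: [0.1, -0.4, -0.2]
opening: 0.401
grasp_force: 0.0
```

```bash
python3 go.py 367.5 -218 90 44; python3 - <<'E'
from h import *
im,d=eyes.grab_frame("scene"); save("c4.png",im[110:235,200:400],4)
E
```

```text
t 21.1 pos [352.  295.1 279.8] rot [180.   -0.   89.9] open 0.401 gf 0.0 F [ 0.1 -0.4 -0.2]
az -0.001 tx -20.53 ty 0.62 tz 9.43
```

View pics/c4.png

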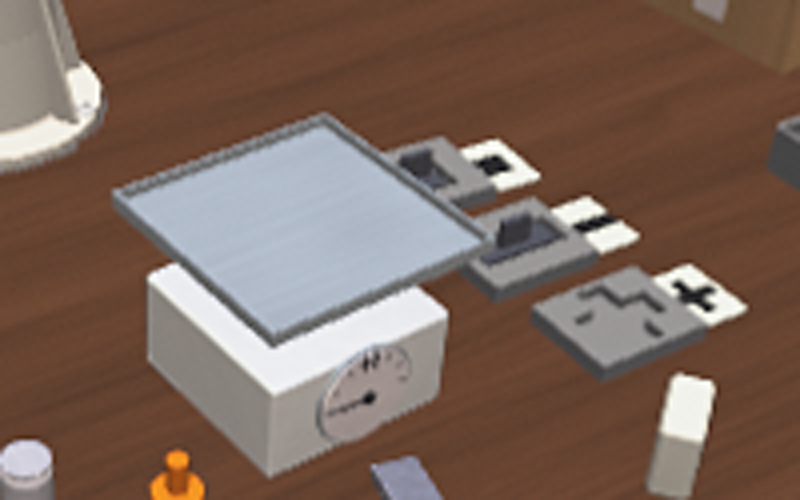

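Both weights lie in their cradles, the pan is empty and the needle is level-left. Now the first large sample.

>>> {"op": "step_arm", "data": {"moves": [{"tx": -1,"ty": 0.1,"tz": 0,"ax": 0,"ay": 0,"az": 0},{"tx": -1,"ty": 0.1,"tz": 0,"ax": 0,"ay": 0,"az": 0},{"tx": -1,"ty": 0.1,"tz": 0,"ax": 0,"ay": 0,"az": 0},{"tx": -1,"ty": 0.1,"tz": 0,"ax": 0,"ay": 0,"az": 0},{"tx": -1,"ty": 0.1,"tz": 0,"ax": 0,"ay": 0,"az": 0}]}}

```text
clock: 21.78
eef_pos: [364.3, 169.4, 278.9]
tcp_rot: [-3.141, 0.0, 1.569]
contact_force: [-0.6, -0.2, 0.1]
opening: 0.4
grasp_force: 0.0
```

>>> {"op": "step_arm", "data": {"moves": [{"tx": -1,"ty": 0.1,"tz": 0,"ax": 0,"ay": 0,"az": 0},{"tx": -1,"ty": 0,"tz": 0,"ax": 0,"ay": 0,"az": 0},{"tx": -1,"ty": 0,"tz": 0,"ax": 0,"ay": 0,"az": 0},{"tx": -1,"ty": 0,"tz": 0,"ax": 0,"ay": 0,"az": 0},{"tx": -1,"ty": 0,"tz": 0,"ax": 0,"ay": 0,"az": 0}]}}

```text
clock: 22.4
eef_pos: [366.6, 44.5, 279.0]
tcp_rot: [-3.141, 0.0, 1.569]
contact_force: [0.2, -0.5, -0.0]
opening: 0.4
grasp_force: 0.0
```

>>> {"op": "step_arm", "data": {"moves": [{"tx": -1,"ty": 0,"tz": 0,"ax": 0,"ay": 0,"az": 0},{"tx": -1,"ty": 0,"tz": 0,"ax": 0,"ay": 0,"az": 0},{"tx": -1,"ty": 0,"tz": 0,"ax": 0,"ay": 0,"az": 0},{"tx": -1,"ty": 0,"tz": 0,"ax": 0,"ay": 0,"az": 0},{"tx": -1,"ty": 0,"tz": 0,"ax": 0,"ay": 0,"az": 0}]}}

```text
clock: 23.02
eef_pos: [366.5, -80.5, 279.0]
tcp_rot: [-3.141, -0.0, 1.568]
contact_force: [0.1, -0.3, 0.0]
opening: 0.4
grasp_force: 0.0
```

>>> {"op": "step_arm", "data": {"moves": [{"tx": -1,"ty": 0,"tz": 0,"ax": 0,"ay": 0,"az": 0},{"tx": -1,"ty": 0,"tz": 0,"ax": 0,"ay": 0,"az": 0},{"tx": 0,"ty": 0,"tz": 0,"ax": 0,"ay": 0,"az": 0},{"tx": 0,"ty": 0,"tz": 0,"ax": 0,"ay": 0,"az": 0},{"tx": 0,"ty": 0,"tz": 0,"ax": 0,"ay": 0,"az": 0}]}}

```text
clock: 23.65
eef_pos: [366.7, -129.0, 279.0]
tcp_rot: [-3.141, -0.0, 1.57]
contact_force: [1.0, -0.1, -0.5]
opening: 0.4
grasp_force: 0.0
```

```bash
python3 - <<'E'
from h import *
im,d=eyes.grab_frame("top"); np.savez("top.npz",im=im,d=d)
E
python3 meas.py | egrep "pan|stub|low"; python3 go.py 367.5 -218 90 44
```

```text
pan px [256. 238.] c 386.5 -82.4 size 31.8 12.7 ang 88.7 z [604.3 613.3 620.1]
pan px [218. 194.] c 527.5 36.8 size 221.5 221.8 ang 3.3 z [159.1 162.4 166.6]
pan face z 162.3
low px [321. 238.] c 367.2 -308.2 size 41.9 39.0 ang 62.0 z [12.6 17.8 46.2]
low px [296. 239.] c 367.3 -218.2 size 59.4 59.2 ang 88.6 z [13.1 16.7 34.6]
low px [282. 248.] c 352.5 -187.7 size 174.4 111.5 ang 88.7 z [362.5 620.3 634.5]
low px [346. 215.] c 446.5 -395.3 size 38.4 38.5 ang 88.0 z [12.4 17.4 49. ]
low px [322. 212.] c 457.4 -315.3 size 59.5 55.9 ang 88.5 z [13.  16.8 35.8]
low px [323. 190.] c 534.4 -317.9 size 38.6 35.1 ang 88.5 z [23.3 53.8 57.6]
low px [297. 187.] c 547.7 -227.8 size 39.3 42.5 ang 25.1 z [38.3 49.8 53.1]
low px [267. 172.] c 604.8 -126.7 size 38.8 38.9 ang 88.4 z [12.3 16.9 46.6]
low px [319. 167.] c 614.8 -309.2 size 37.2 40.0 ang 43.4 z [12.5 16.8 47.8]
low px [292. 163.] c 631.6 -214.7 size 37.4 40.0 ang 43.5 z [13.  17.4 47.9]
low px [278. 145.] c 699.6 -164.7 size 38.9 39.2 ang 88.3 z [12.9 17.6 46.8]
stub px [296. 239.] c 367.6 -218.0 size 16.8 14.5 ang 43.5 z [40.5 48.  5
[... 216 characters left out ...]
ang 88.5 z [41.5 48.9 51.6]
stub px [324. 212.] c 458.1 -313.8 size 17.1 13.7 ang 88.5 z [37.  47.2 50.6]
stub px [324. 190.] c 533.3 -316.3 size 30.8 34.3 ang 88.0 z [50.5 54.7 58.2]
stub px [297. 187.] c 546.0 -225.9 size 38.8 38.9 ang 43.3 z [45.2 50.4 53.2]
stub px [267. 171.] c 603.9 -124.5 size 13.8 13.8 ang 88.4 z [44.6 47.8 50.4]
stub px [320. 167.] c 613.5 -307.9 size 14.5 17.1 ang 43.4 z [38.6 47.6 53.1]
stub px [293. 163.] c 630.8 -214.8 size 13.8 17.3 ang 88.3 z [42.2 47.3 50.4]
stub px [278. 143.] c 698.1 -165.1 size 13.8 17.4 ang 88.3 z [38.1 46.5 51.8]
t 23.7 pos [ 366.7 -129.1  279. ] rot [-180.   -0.   90.] open 0.401 gf 0.0 F [-0.  -0.7  0.4]
az -0.0 tx -3.56 ty 0.03 tz 9.4
```

>>> {"op": "step_arm", "data": {"moves": [{"tx": -1,"ty": 0.03,"tz": 0.8,"ax": 0,"ay": 0,"az": 0},{"tx": -1,"ty": 0,"tz": 1,"ax": 0,"ay": 0,"az": 0},{"tx": -1,"ty": 0,"tz": 1,"ax": 0,"ay": 0,"az": 0},{"tx": -0.56,"ty": 0,"tz": 1,"ax": 0,"ay": 0,"az": 0},{"tx": 0,"ty": 0,"tz": 1,"ax": 0,"ay": 0,"az": 0}]}}

```text
clock: 24.32
eef_pos: [367.8, -219.2, 158.3]
tcp_rot: [3.141, 0.0, 1.569]
contact_force: [-0.0, -0.0, -0.6]
opening: 0.398
grasp_force: 0.0
```

>>> {"op": "step_arm", "data": {"moves": [{"tx": 0,"ty": 0,"tz": 1,"ax": 0,"ay": 0,"az": 0},{"tx": 0,"ty": 0,"tz": 1,"ax": 0,"ay": 0,"az": 0},{"tx": 0,"ty": 0,"tz": 1,"ax": 0,"ay": 0,"az": 0},{"tx": 0,"ty": 0,"tz": 1,"ax": 0,"ay": 0,"az": 0},{"tx": 0,"ty": 0,"tz": 0.55,"ax": 0,"ay": 0,"az": 0}]}}

```text
clock: 24.95
eef_pos: [367.3, -218.1, 44.3]
tcp_rot: [-3.141, -0.001, 1.571]
contact_force: [-0.5, 1.1, 0.5]
opening: 0.404
grasp_force: 0.0
```

>>> {"op": "step_arm", "data": {"moves": [{"tx": 0,"ty": 0,"tz": 0,"ax": 0,"ay": 0,"az": 0},{"tx": 0,"ty": 0,"tz": 0,"ax": 0,"ay": 0,"az": 0},{"tx": 0,"ty": 0,"tz": 0,"ax": 0,"ay": 0,"az": 0},{"tx": 0,"ty": 0,"tz": 0,"ax": 0,"ay": 0,"az": 0},{"tx": 0,"ty": 0,"tz": 0,"ax": 0,"ay": 0,"az": 0}], "gripper": 0, "newtons": 50}}

```text
clock: 25.58
eef_pos: [367.6, -218.8, 45.6]
tcp_rot: [3.141, 0.0, 1.57]
contact_force: [0.3, 0.5, -1.6]
opening: 0.193
grasp_force: 48.7
```

>>> {"op": "step_arm", "data": {"moves": [{"tx": 0,"ty": 0,"tz": -0.5,"ax": 0,"ay": 0,"az": 0},{"tx": 0,"ty": 0,"tz": -1,"ax": 0,"ay": 0,"az": 0},{"tx": 0,"ty": 0,"tz": -1,"ax": 0,"ay": 0,"az": 0},{"tx": 0,"ty": 0,"tz": -1,"ax": 0,"ay": 0,"az": 0},{"tx": 0,"ty": 0,"tz": -1,"ax": 0,"ay": 0,"az": 0}]}}

```text
clock: 26.2
eef_pos: [367.3, -218.7, 159.4]
tcp_rot: [3.141, 0.0, 1.57]
contact_force: [0.6, 0.1, -2.3]
opening: 0.196
grasp_force: 48.8
```

>>> {"op": "step_arm", "data": {"moves": [{"tx": 0,"ty": 0,"tz": -1,"ax": 0,"ay": 0,"az": 0},{"tx": 0,"ty": 0,"tz": -1,"ax": 0,"ay": 0,"az": 0},{"tx": 0,"ty": 0,"tz": -1,"ax": 0,"ay": 0,"az": 0},{"tx": 0,"ty": 0,"tz": -1,"ax": 0,"ay": 0,"az": 0},{"tx": 0,"ty": 0,"tz": -0.8,"ax": 0,"ay": 0,"az": 0}]}}

```text
clock: 26.82
eef_pos: [367.2, -218.6, 279.6]
tcp_rot: [3.141, 0.001, 1.57]
contact_force: [0.1, -0.4, -1.3]
opening: 0.192
grasp_force: 48.8
```

```bash
python3 go.py 480 75 90 197
```

```text
t 26.82 pos [ 367.2 -218.6  279.6] rot [179.9   0.   89.9] open 0.192 gf 48.8 F [ 0.1 -0.4 -1.3]
az -0.001 tx 11.74 ty 4.51 tz 3.3
```

>>> {"op": "step_arm", "data": {"moves": [{"tx": 0.98,"ty": 0.375,"tz": 0,"ax": 0,"ay": 0,"az": 0},{"tx": 0.98,"ty": 0.375,"tz": 0,"ax": 0,"ay": 0,"az": 0},{"tx": 0.98,"ty": 0.375,"tz": 0,"ax": 0,"ay": 0,"az": 0},{"tx": 0.98,"ty": 0.375,"tz": 0,"ax": 0,"ay": 0,"az": 0},{"tx": 0.98,"ty": 0.375,"tz": 0,"ax": 0,"ay": 0,"az": 0}]}}

```text
clock: 27.45
eef_pos: [414.3, -95.4, 278.5]
tcp_rot: [3.141, 0.0, 1.57]
contact_force: [0.3, 1.2, -1.5]
opening: 0.189
grasp_force: 48.9
```

>>> {"op": "step_arm", "data": {"moves": [{"tx": 0.98,"ty": 0.375,"tz": 0,"ax": 0,"ay": 0,"az": 0},{"tx": 0.98,"ty": 0.375,"tz": 0,"ax": 0,"ay": 0,"az": 0},{"tx": 0.98,"ty": 0.375,"tz": 0,"ax": 0,"ay": 0,"az": 0},{"tx": 0.98,"ty": 0.375,"tz": 0,"ax": 0,"ay": 0,"az": 0},{"tx": 0.98,"ty": 0.375,"tz": 0,"ax": 0,"ay": 0,"az": 0}]}}

```text
clock: 28.08
eef_pos: [461.2, 27.0, 278.6]
tcp_rot: [3.141, -0.0, 1.57]
contact_force: [0.2, 0.3, -2.1]
opening: 0.194
grasp_force: 48.9
```

>>> {"op": "step_arm", "data": {"moves": [{"tx": 0.98,"ty": 0.375,"tz": 0,"ax": 0,"ay": 0,"az": 0},{"tx": 0.96,"ty": 0.375,"tz": 0,"ax": 0,"ay": 0,"az": 0},{"tx": 0,"ty": 0,"tz": 0.8,"ax": 0,"ay": 0,"az": 0},{"tx": 0,"ty": 0,"tz": 0.8,"ax": 0,"ay": 0,"az": 0},{"tx": 0,"ty": 0,"tz": 0.8,"ax": 0,"ay": 0,"az": 0}]}}

```text
clock: 28.7
eef_pos: [479.9, 74.7, 218.0]
tcp_rot: [3.141, -0.0, 1.57]
contact_force: [-0.2, 0.5, -1.5]
opening: 0.192
grasp_force: 48.9
```

>>> {"op": "step_arm", "data": {"moves": [{"tx": 0,"ty": 0,"tz": 0.3,"ax": 0,"ay": 0,"az": 0},{"tx": 0,"ty": 0,"tz": 0.2,"ax": 0,"ay": 0,"az": 0},{"tx": 0,"ty": 0,"tz": 0.2,"ax": 0,"ay": 0,"az": 0},{"tx": 0,"ty": 0,"tz": 0.2,"ax": 0,"ay": 0,"az": 0},{"tx": 0,"ty": 0,"tz": 0,"ax": 0,"ay": 0,"az": 0}]}}

```text
clock: 29.32
eef_pos: [480.4, 74.7, 195.3]
tcp_rot: [3.141, 0.0, 1.57]
contact_force: [-0.6, -0.1, -0.4]
opening: 0.191
grasp_force: 49.2
```

>>> {"op": "step_arm", "data": {"moves": [{"tx": 0,"ty": 0,"tz": 0,"ax": 0,"ay": 0,"az": 0},{"tx": 0,"ty": 0,"tz": 0,"ax": 0,"ay": 0,"az": 0},{"tx": 0,"ty": 0,"tz": 0,"ax": 0,"ay": 0,"az": 0},{"tx": 0,"ty": 0,"tz": 0,"ax": 0,"ay": 0,"az": 0}]}}

```text
clock: 29.82
eef_pos: [480.4, 74.7, 195.4]
tcp_rot: [3.141, -0.0, 1.57]
contact_force: [0.6, -0.5, 0.5]
opening: 0.196
grasp_force: 49.2
```

>>> {"op": "step_arm", "data": {"moves": [{"tx": 0,"ty": 0,"tz": 0,"ax": 0,"ay": 0,"az": 0},{"tx": 0,"ty": 0,"tz": 0,"ax": 0,"ay": 0,"az": 0},{"tx": 0,"ty": 0,"tz": 0,"ax": 0,"ay": 0,"az": 0},{"tx": 0,"ty": 0,"tz": -0.6,"ax": 0,"ay": 0,"az": 0},{"tx": 0,"ty": 0,"tz": -1,"ax": 0,"ay": 0,"az": 0}], "gripper": 0.4}}

```text
clock: 30.45
eef_pos: [479.9, 74.6, 236.0]
tcp_rot: [-3.14, 0.0, 1.57]
contact_force: [0.5, -0.4, -0.0]
opening: 0.397
grasp_force: 0.0
```

>>> {"op": "step_arm", "data": {"moves": [{"tx": 0,"ty": 0,"tz": -1,"ax": 0,"ay": 0,"az": 0},{"tx": 0,"ty": 0,"tz": -0.8,"ax": 0,"ay": 0,"az": 0},{"tx": -1,"ty": 0,"tz": 0,"ax": 0,"ay": 0,"az": 0},{"tx": -1,"ty": 0,"tz": 0,"ax": 0,"ay": 0,"az": 0},{"tx": -1,"ty": 0,"tz": 0,"ax": 0,"ay": 0,"az": 0}]}}

```text
clock: 31.08
eef_pos: [480.3, -1.0, 281.5]
tcp_rot: [3.14, -0.0, 1.57]
contact_force: [-0.0, 0.4, -0.1]
opening: 0.397
grasp_force: 0.0
```

>>> {"op": "step_arm", "data": {"moves": [{"tx": -1,"ty": 0,"tz": 0,"ax": 0,"ay": 0,"az": 0},{"tx": -1,"ty": 0,"tz": 0,"ax": 0,"ay": 0,"az": 0},{"tx": -1,"ty": 0,"tz": 0,"ax": 0,"ay": 0,"az": 0},{"tx": -1,"ty": 0,"tz": 0,"ax": 0,"ay": 0,"az": 0},{"tx": -1,"ty": 0,"tz": 0,"ax": 0,"ay": 0,"az": 0}]}}

```text
clock: 31.7
eef_pos: [480.1, -126.2, 281.4]
tcp_rot: [3.141, 0.0, 1.57]
contact_force: [0.1, 0.4, 1.0]
opening: 0.401
grasp_force: 0.0
```

>>> {"op": "step_arm", "data": {"moves": [{"tx": -1,"ty": -0.2,"tz": 0,"ax": 0,"ay": 0,"az": 0},{"tx": -1,"ty": -0.2,"tz": 0,"ax": 0,"ay": 0,"az": 0},{"tx": -1,"ty": -0.2,"tz": 0,"ax": 0,"ay": 0,"az": 0},{"tx": -1,"ty": -0.2,"tz": 0,"ax": 0,"ay": 0,"az": 0},{"tx": -1,"ty": 0,"tz": 0,"ax": 0,"ay": 0,"az": 0}]}}

```text
clock: 32.33
eef_pos: [459.7, -251.2, 281.5]
tcp_rot: [3.141, 0.0, 1.57]
contact_force: [0.8, -1.1, -0.1]
opening: 0.402
grasp_force: 0.0
```

```bash
cat > look.py <<'E'
from h import *
import sys
im,d=eyes.grab_frame("top"); np.savez("top.npz",im=im,d=d)
P=cloud("top",d); Z=P[...,2]; g=im.max(2)
roi=np.zeros(g.shape,bool); roi[160:228,188:252]=1
f=roi&(Z>100)&(Z<172)&(g>120); h=np.histogram(Z[f],bins=np.arange(100,175,1)); k=h[0].argmax()
print("pan face",np.median(Z[f&(abs(Z-h[1][k]-.5)<4)]).round(1))
E
python3 look.py; python3 meas.py | egrep "stub|low"|sort -u; python3 go.py 457.7 -314.5 90 44
```

```text
pan face 153.1
low px [267. 172.] c 604.8 -126.7 size 38.8 38.9 ang 88.4 z [12.2 16.3 48.3]
low px [278. 145.] c 698.7 -165.6 size 37.6 40.2 ang 43.5 z [12.9 17.2 49.2]
low px [292. 163.] c 631.5 -214.7 size 37.4 40.0 ang 43.5 z [12.  17.2 47. ]
low px [297. 187.] c 549.1 -228.9 size 42.1 38.7 ang 88.5 z [41.9 49.4 53.1]
low px [319. 167.] c 614.8 -309.2 size 37.2 40.0 ang 43.4 z [12.6 17.1 46.8]
low px [324. 230.] c 424.0 -305.8 size 271.3 263.5 ang 87.9 z [611.8 639.8 672.5]
stub px [267. 171.] c 603.9 -124.5 size 13.8 13.8 ang 88.4 z [45.3 48.4 51.8]
stub px [278. 143.] c 698.1 -165.1 size 13.8 17.4 ang 88.3 z [43.3 49.2 52.2]
stub px [293. 162.] c 631.7 -214.0 size 14.6 17.1 ang 43.5 z [42.9 46.9 49.6]
stub px [297. 187.] c 546.0 -225.9 size 38.8 38.9 ang 43.3 z [44.5 49.6 53.2]
stub px [320. 167.] c 613.5 -307.9 size 14.5 17.1 ang 43.4 z [41.  46.  50.8]
stub px [324. 230.] c 425.6 -301.1 size 264.9 257.4 ang 87.9 z [613.1 639.9 672.6]
t 32.38 pos [ 460.1 -253.6  281.6] rot [1.799e+02 1.000e-01 8.990e+01] open 0.4 gf 0.0 F [ 0.9 -2.   0.1]
az -0.001 tx -2.44 ty -0.1 tz 9.5
```

The top view of the target is hidden by the arm, so I check it from the scene camera.

```bash
cat > near.py <<'E'
from h import *
# stubs seen by the scene camera: points 36..52 high, clustered
im,d=eyes.grab_frame("scene"); P=cloud("scene",d); Z=P[...,2]
m=((Z>34)&(Z<54)&(P[...,0]>300)&(P[...,0]<720)&(P[...,1]<-90)&(P[...,1]>-480)).astype(np.uint8)
n,l=cv2.connectedComponents(m)
for i in range(1,n):
    q=P[l==i]
    if len(q)>12: 
        e=q[(q[:,2]>44)]
        print(len(q),"top",e.mean(0).round(1),"all",q.mean(0).round(1))
E
python3 near.py
```

```text
37 top [ 370.4 -308.9   48. ] all [ 372.3 -309.8   43.9]
36 top [ 459.8 -315.2   47.8] all [ 461.4 -315.7   44.6]
139 top [ 550.4 -228.1   50.3] all [ 553.4 -229.4   47.1]
39 top [ 448.1 -396.9   47.2] all [ 449.9 -397.2   43.9]
31 top [ 608.9 -127.4   48.2] all [ 610.  -128.3   45. ]
49 top [ 547.1 -322.2   49.8] all [ 547.4 -321.6   46.3]
41 top [ 634.2 -215.6   48.1] all [ 635.7 -216.6   44.5]
46 top [ 617.2 -310.6   47.9] all [ 619.1 -311.2   44.3]
45 top [ 703.4 -167.    47.9] all [ 704.7 -168.2   44. ]
18 top [ 569.9 -474.7   49.3] all [ 568.8 -475.2   45.5]
22 top [ 617.4 -474.1   49.2] all [ 616.  -473.    43.7]
```

>>> {"op": "step_arm", "data": {"moves": [{"tx": -1,"ty": -0.1,"tz": 0.85,"ax": 0,"ay": 0,"az": 0},{"tx": -1,"ty": 0,"tz": 1,"ax": 0,"ay": 0,"az": 0},{"tx": -0.44,"ty": 0,"tz": 1,"ax": 0,"ay": 0,"az": 0},{"tx": 0,"ty": 0,"tz": 1,"ax": 0,"ay": 0,"az": 0},{"tx": 0,"ty": 0,"tz": 1,"ax": 0,"ay": 0,"az": 0}]}}

```text
clock: 33.05
eef_pos: [457.7, -310.9, 159.0]
tcp_rot: [3.141, -0.0, 1.57]
contact_force: [0.6, -0.2, -0.1]
opening: 0.397
grasp_force: 0.0
```

>>> {"op": "step_arm", "data": {"moves": [{"tx": 0,"ty": 0,"tz": 1,"ax": 0,"ay": 0,"az": 0},{"tx": 0,"ty": 0,"tz": 1,"ax": 0,"ay": 0,"az": 0},{"tx": 0,"ty": 0,"tz": 1,"ax": 0,"ay": 0,"az": 0},{"tx": 0,"ty": 0,"tz": 1,"ax": 0,"ay": 0,"az": 0},{"tx": 0,"ty": 0,"tz": 0.6,"ax": 0,"ay": 0,"az": 0}]}}

```text
clock: 33.67
eef_pos: [457.5, -310.6, 43.5]
tcp_rot: [-3.141, -0.001, 1.57]
contact_force: [0.2, -0.3, -0.2]
opening: 0.405
grasp_force: 0.0
```

>>> {"op": "step_arm", "data": {"moves": [{"tx": 0,"ty": 0,"tz": 0,"ax": 0,"ay": 0,"az": 0},{"tx": 0,"ty": 0,"tz": 0,"ax": 0,"ay": 0,"az": 0},{"tx": 0,"ty": 0,"tz": 0,"ax": 0,"ay": 0,"az": 0},{"tx": 0,"ty": 0,"tz": 0,"ax": 0,"ay": 0,"az": 0},{"tx": 0,"ty": 0,"tz": 0,"ax": 0,"ay": 0,"az": 0}], "gripper": 0, "newtons": 50}}

```text
clock: 34.3
eef_pos: [457.5, -311.4, 44.3]
tcp_rot: [3.141, 0.0, 1.57]
contact_force: [-0.7, -0.1, -2.1]
opening: 0.196
grasp_force: 48.7
```

>>> {"op": "step_arm", "data": {"moves": [{"tx": 0,"ty": 0,"tz": -0.5,"ax": 0,"ay": 0,"az": 0},{"tx": 0,"ty": 0,"tz": -1,"ax": 0,"ay": 0,"az": 0},{"tx": 0,"ty": 0,"tz": -1,"ax": 0,"ay": 0,"az": 0},{"tx": 0,"ty": 0,"tz": -1,"ax": 0,"ay": 0,"az": 0},{"tx": 0,"ty": 0,"tz": -1,"ax": 0,"ay": 0,"az": 0}]}}

```text
clock: 34.92
eef_pos: [457.4, -311.3, 158.2]
tcp_rot: [3.141, 0.0, 1.57]
contact_force: [-0.2, -0.3, -2.2]
opening: 0.19
grasp_force: 48.8
```

>>> {"op": "step_arm", "data": {"moves": [{"tx": 0,"ty": 0,"tz": -1,"ax": 0,"ay": 0,"az": 0},{"tx": 0,"ty": 0,"tz": -1,"ax": 0,"ay": 0,"az": 0},{"tx": 0,"ty": 0,"tz": -1,"ax": 0,"ay": 0,"az": 0},{"tx": 0,"ty": 0,"tz": -1,"ax": 0,"ay": 0,"az": 0},{"tx": 0,"ty": 0,"tz": -0.8,"ax": 0,"ay": 0,"az": 0}]}}

```text
clock: 35.55
eef_pos: [457.3, -311.2, 278.5]
tcp_rot: [3.141, 0.001, 1.57]
contact_force: [0.4, 0.1, -1.5]
opening: 0.194
grasp_force: 48.8
```

```bash
python3 go.py 571 76 90 187.5
```

```text
t 35.55 pos [ 457.3 -311.2  278.5] rot [179.9   0.   89.9] open 0.194 gf 48.8 F [ 0.4  0.1 -1.5]
az -0.001 tx 15.49 ty 4.55 tz 3.64
```

>>> {"op": "step_arm", "data": {"moves": [{"tx": 0.97,"ty": 0.285,"tz": 0,"ax": 0,"ay": 0,"az": 0},{"tx": 0.97,"ty": 0.285,"tz": 0,"ax": 0,"ay": 0,"az": 0},{"tx": 0.97,"ty": 0.285,"tz": 0,"ax": 0,"ay": 0,"az": 0},{"tx": 0.97,"ty": 0.285,"tz": 0,"ax": 0,"ay": 0,"az": 0},{"tx": 0.97,"ty": 0.285,"tz": 0,"ax": 0,"ay": 0,"az": 0}]}}

```text
clock: 36.17
eef_pos: [493.0, -189.2, 277.4]
tcp_rot: [3.141, 0.0, 1.57]
contact_force: [0.3, 1.2, -2.2]
opening: 0.195
grasp_force: 48.9
```

>>> {"op": "step_arm", "data": {"moves": [{"tx": 0.97,"ty": 0.285,"tz": 0,"ax": 0,"ay": 0,"az": 0},{"tx": 0.97,"ty": 0.285,"tz": 0,"ax": 0,"ay": 0,"az": 0},{"tx": 0.97,"ty": 0.285,"tz": 0,"ax": 0,"ay": 0,"az": 0},{"tx": 0.97,"ty": 0.285,"tz": 0,"ax": 0,"ay": 0,"az": 0},{"tx": 0.97,"ty": 0.285,"tz": 0,"ax": 0,"ay": 0,"az": 0}]}}

```text
clock: 36.8
eef_pos: [528.8, -68.0, 277.4]
tcp_rot: [3.141, 0.0, 1.57]
contact_force: [0.8, 0.5, -1.5]
opening: 0.191
grasp_force: 48.9
```

>>> {"op": "step_arm", "data": {"moves": [{"tx": 0.97,"ty": 0.285,"tz": 0,"ax": 0,"ay": 0,"az": 0},{"tx": 0.97,"ty": 0.285,"tz": 0,"ax": 0,"ay": 0,"az": 0},{"tx": 0.97,"ty": 0.285,"tz": 0,"ax": 0,"ay": 0,"az": 0},{"tx": 0.97,"ty": 0.285,"tz": 0,"ax": 0,"ay": 0,"az": 0},{"tx": 0.97,"ty": 0.285,"tz": 0,"ax": 0,"ay": 0,"az": 0}]}}

```text
clock: 37.42
eef_pos: [564.5, 53.1, 277.4]
tcp_rot: [3.141, -0.0, 1.57]
contact_force: [1.1, -0.4, -1.5]
opening: 0.197
grasp_force: 48.9
```

>>> {"op": "step_arm", "data": {"moves": [{"tx": 0.95,"ty": 0.285,"tz": 0,"ax": 0,"ay": 0,"az": 0},{"tx": 0,"ty": 0,"tz": 0.8,"ax": 0,"ay": 0,"az": 0},{"tx": 0,"ty": 0,"tz": 0.8,"ax": 0,"ay": 0,"az": 0},{"tx": 0,"ty": 0,"tz": 0.8,"ax": 0,"ay": 0,"az": 0},{"tx": 0,"ty": 0,"tz": 0.3,"ax": 0,"ay": 0,"az": 0}]}}

```text
clock: 38.05
eef_pos: [571.0, 76.0, 208.6]
tcp_rot: [-3.14, 0.0, 1.57]
contact_force: [-0.3, 0.5, -1.5]
opening: 0.193
grasp_force: 48.9
```

>>> {"op": "step_arm", "data": {"moves": [{"tx": 0,"ty": 0,"tz": 0.3,"ax": 0,"ay": 0,"az": 0},{"tx": 0,"ty": 0,"tz": 0.2,"ax": 0,"ay": 0,"az": 0},{"tx": 0,"ty": 0,"tz": 0.2,"ax": 0,"ay": 0,"az": 0},{"tx": 0,"ty": 0,"tz": 0.24,"ax": 0,"ay": 0,"az": 0},{"tx": 0,"ty": 0,"tz": 0,"ax": 0,"ay": 0,"az": 0}]}}

```text
clock: 38.67
eef_pos: [571.7, 76.0, 185.2]
tcp_rot: [-3.141, 0.0, 1.57]
contact_force: [0.3, -1.0, -0.3]
opening: 0.193
grasp_force: 49.2
```

>>> {"op": "step_arm", "data": {"moves": [{"tx": 0,"ty": 0,"tz": 0,"ax": 0,"ay": 0,"az": 0},{"tx": 0,"ty": 0,"tz": 0,"ax": 0,"ay": 0,"az": 0},{"tx": 0,"ty": 0,"tz": 0,"ax": 0,"ay": 0,"az": 0},{"tx": 0,"ty": 0,"tz": 0,"ax": 0,"ay": 0,"az": 0}]}}

```text
clock: 39.17
eef_pos: [571.7, 76.1, 185.6]
tcp_rot: [-3.142, 0.0, 1.57]
contact_force: [-0.4, -0.1, 0.1]
opening: 0.192
grasp_force: 49.2
```

>>> {"op": "step_arm", "data": {"moves": [{"tx": 0,"ty": 0,"tz": 0,"ax": 0,"ay": 0,"az": 0},{"tx": 0,"ty": 0,"tz": 0,"ax": 0,"ay": 0,"az": 0},{"tx": 0,"ty": 0,"tz": 0,"ax": 0,"ay": 0,"az": 0},{"tx": 0,"ty": 0,"tz": -0.6,"ax": 0,"ay": 0,"az": 0},{"tx": 0,"ty": 0,"tz": -1,"ax": 0,"ay": 0,"az": 0}], "gripper": 0.4}}

```text
clock: 39.8
eef_pos: [571.4, 76.0, 226.2]
tcp_rot: [-3.14, 0.0, 1.57]
contact_force: [0.2, 0.1, 0.4]
opening: 0.401
grasp_force: 0.0
```

>>> {"op": "step_arm", "data": {"moves": [{"tx": 0,"ty": 0,"tz": -1,"ax": 0,"ay": 0,"az": 0},{"tx": 0,"ty": 0,"tz": -1,"ax": 0,"ay": 0,"az": 0},{"tx": -1,"ty": -0.53,"tz": 0,"ax": 0,"ay": 0,"az": 0},{"tx": -1,"ty": -0.53,"tz": 0,"ax": 0,"ay": 0,"az": 0},{"tx": -1,"ty": -0.53,"tz": 0,"ax": 0,"ay": 0,"az": 0}]}}

```text
clock: 40.42
eef_pos: [531.7, 0.5, 276.8]
tcp_rot: [3.14, 0.0, 1.57]
contact_force: [-0.2, 0.5, -0.2]
opening: 0.4
grasp_force: 0.0
```

>>> {"op": "step_arm", "data": {"moves": [{"tx": -1,"ty": -0.53,"tz": 0,"ax": 0,"ay": 0,"az": 0},{"tx": -1,"ty": -0.53,"tz": 0,"ax": 0,"ay": 0,"az": 0},{"tx": -1,"ty": -0.53,"tz": 0,"ax": 0,"ay": 0,"az": 0},{"tx": -1,"ty": -0.53,"tz": 0,"ax": 0,"ay": 0,"az": 0},{"tx": -1,"ty": -0.53,"tz": 0,"ax": 0,"ay": 0,"az": 0}]}}

```text
clock: 41.05
eef_pos: [465.3, -124.6, 276.7]
tcp_rot: [3.14, 0.0, 1.57]
contact_force: [-0.6, -0.2, -0.3]
opening: 0.399
grasp_force: 0.0
```

>>> {"op": "step_arm", "data": {"moves": [{"tx": -1,"ty": -0.53,"tz": 0,"ax": 0,"ay": 0,"az": 0},{"tx": -1,"ty": -0.53,"tz": 0,"ax": 0,"ay": 0,"az": 0},{"tx": -1,"ty": -0.53,"tz": 0,"ax": 0,"ay": 0,"az": 0},{"tx": -1,"ty": -0.53,"tz": 0,"ax": 0,"ay": 0,"az": 0},{"tx": -1,"ty": -0.53,"tz": 0,"ax": 0,"ay": 0,"az": 0}]}}

```text
clock: 41.68
eef_pos: [398.9, -249.7, 276.7]
tcp_rot: [3.14, 0.001, 1.57]
contact_force: [-0.0, 0.4, 0.4]
opening: 0.398
grasp_force: 0.0
```

>>> {"op": "step_arm", "data": {"moves": [{"tx": -1,"ty": -0.53,"tz": 0,"ax": 0,"ay": 0,"az": 0},{"tx": -1,"ty": -0.53,"tz": 0,"ax": 0,"ay": 0,"az": 0},{"tx": -0.36,"ty": -0.2,"tz": 0,"ax": 0,"ay": 0,"az": 0},{"tx": 0,"ty": 0,"tz": 0,"ax": 0,"ay": 0,"az": 0},{"tx": 0,"ty": 0,"tz": 0,"ax": 0,"ay": 0,"az": 0}]}}

```text
clock: 42.3
eef_pos: [368.0, -307.1, 275.7]
tcp_rot: [3.141, -0.0, 1.57]
contact_force: [0.9, 0.5, -0.1]
opening: 0.397
grasp_force: 0.0
```

```bash
python3 look.py; python3 near.py; python3 go.py 368 -308 90 44
```

```text
pan face 142.0
34 top [ 369.9 -308.8   47.8] all [ 372.  -309.2   44.8]
141 top [ 550.8 -227.6   50.2] all [ 554.1 -229.4   47. ]
39 top [ 448.3 -397.5   48.1] all [ 450.4 -397.    44.4]
33 top [ 608.4 -127.4   48.6] all [ 610.2 -128.4   45. ]
50 top [ 547.2 -321.2   49.6] all [ 547.2 -321.2   46.3]
38 top [ 635.  -216.1   48.7] all [ 636.2 -216.8   46.3]
44 top [ 616.9 -310.2   47.1] all [ 618.5 -310.8   44.4]
45 top [ 703.1 -167.4   48.1] all [ 704.3 -168.1   44.3]
18 top [ 569.2 -475.3   49.4] all [ 568.7 -475.6   45.8]
21 top [ 616.9 -473.6   49. ] all [ 616.8 -473.5   43.4]
t 42.4 pos [ 368.  -307.1  275.6] rot [180.  -0.  90.] open 0.4 gf 0.0 F [ 0.4  0.3 -0.3]
az -0.0 tx -0.04 ty -0.0 tz 9.26
```

The pan has sunk about 20 mm, so two smalls should finish it. Next I grasp the first small.

>>> {"op": "step_arm", "data": {"moves": [{"tx": -0.04,"ty": 0,"tz": 0.9,"ax": 0,"ay": 0,"az": 0},{"tx": 0,"ty": 0,"tz": 1,"ax": 0,"ay": 0,"az": 0},{"tx": 0,"ty": 0,"tz": 1,"ax": 0,"ay": 0,"az": 0},{"tx": 0,"ty": 0,"tz": 1,"ax": 0,"ay": 0,"az": 0},{"tx": 0,"ty": 0,"tz": 1,"ax": 0,"ay": 0,"az": 0}]}}

```text
clock: 43.02
eef_pos: [368.0, -308.2, 152.3]
tcp_rot: [3.141, 0.0, 1.571]
contact_force: [-0.1, 0.4, -0.2]
opening: 0.402
grasp_force: 0.0
```

>>> {"op": "step_arm", "data": {"moves": [{"tx": 0,"ty": 0,"tz": 1,"ax": 0,"ay": 0,"az": 0},{"tx": 0,"ty": 0,"tz": 1,"ax": 0,"ay": 0,"az": 0},{"tx": 0,"ty": 0,"tz": 1,"ax": 0,"ay": 0,"az": 0},{"tx": 0,"ty": 0,"tz": 0.8,"ax": 0,"ay": 0,"az": 0},{"tx": 0,"ty": 0,"tz": 0.54,"ax": 0,"ay": 0,"az": 0}]}}

```text
clock: 43.65
eef_pos: [367.8, -308.1, 43.7]
tcp_rot: [-3.141, -0.001, 1.571]
contact_force: [0.4, 0.4, 0.6]
opening: 0.401
grasp_force: 0.0
```

>>> {"op": "step_arm", "data": {"moves": [{"tx": 0,"ty": 0,"tz": 0,"ax": 0,"ay": 0,"az": 0},{"tx": 0,"ty": 0,"tz": 0,"ax": 0,"ay": 0,"az": 0},{"tx": 0,"ty": 0,"tz": 0,"ax": 0,"ay": 0,"az": 0},{"tx": 0,"ty": 0,"tz": 0,"ax": 0,"ay": 0,"az": 0},{"tx": 0,"ty": 0,"tz": 0,"ax": 0,"ay": 0,"az": 0}], "gripper": 0, "newtons": 50}}

```text
clock: 44.28
eef_pos: [367.7, -308.8, 44.8]
tcp_rot: [3.141, 0.0, 1.57]
contact_force: [1.0, 0.5, -0.3]
opening: 0.195
grasp_force: 48.7
```

>>> {"op": "step_arm", "data": {"moves": [{"tx": 0,"ty": 0,"tz": -0.5,"ax": 0,"ay": 0,"az": 0},{"tx": 0,"ty": 0,"tz": -1,"ax": 0,"ay": 0,"az": 0},{"tx": 0,"ty": 0,"tz": -1,"ax": 0,"ay": 0,"az": 0},{"tx": 0,"ty": 0,"tz": -1,"ax": 0,"ay": 0,"az": 0},{"tx": 0,"ty": 0,"tz": -1,"ax": 0,"ay": 0,"az": 0}]}}

```text
clock: 44.9
eef_pos: [367.6, -308.7, 158.7]
tcp_rot: [3.141, 0.0, 1.57]
contact_force: [-0.6, -0.7, -0.4]
opening: 0.191
grasp_force: 48.8
```

>>> {"op": "step_arm", "data": {"moves": [{"tx": 0,"ty": 0,"tz": -1,"ax": 0,"ay": 0,"az": 0},{"tx": 0,"ty": 0,"tz": -1,"ax": 0,"ay": 0,"az": 0},{"tx": 0,"ty": 0,"tz": -1,"ax": 0,"ay": 0,"az": 0},{"tx": 0,"ty": 0,"tz": -1,"ax": 0,"ay": 0,"az": 0},{"tx": 0,"ty": 0,"tz": -0.8,"ax": 0,"ay": 0,"az": 0}]}}

```text
clock: 45.52
eef_pos: [367.5, -308.6, 279.0]
tcp_rot: [3.141, 0.001, 1.57]
contact_force: [-0.6, -0.1, -0.7]
opening: 0.199
grasp_force: 48.8
```

```bash
python3 go.py 480 -12 90 180.5
```

```text
t 45.52 pos [ 367.5 -308.6  279. ] rot [179.9   0.   89.9] open 0.199 gf 48.8 F [-0.6 -0.1 -0.7]
az -0.001 tx 11.87 ty 4.5 tz 3.94
```

>>> {"op": "step_arm", "data": {"moves": [{"tx": 0.99,"ty": 0.375,"tz": 0,"ax": 0,"ay": 0,"az": 0},{"tx": 0.99,"ty": 0.375,"tz": 0,"ax": 0,"ay": 0,"az": 0},{"tx": 0.99,"ty": 0.375,"tz": 0,"ax": 0,"ay": 0,"az": 0},{"tx": 0.99,"ty": 0.375,"tz": 0,"ax": 0,"ay": 0,"az": 0},{"tx": 0.99,"ty": 0.375,"tz": 0,"ax": 0,"ay": 0,"az": 0}]}}

```text
clock: 46.15
eef_pos: [414.6, -184.1, 277.9]
tcp_rot: [3.141, 0.0, 1.57]
contact_force: [0.3, 0.6, -1.3]
opening: 0.195
grasp_force: 48.8
```

>>> {"op": "step_arm", "data": {"moves": [{"tx": 0.99,"ty": 0.375,"tz": 0,"ax": 0,"ay": 0,"az": 0},{"tx": 0.99,"ty": 0.375,"tz": 0,"ax": 0,"ay": 0,"az": 0},{"tx": 0.99,"ty": 0.375,"tz": 0,"ax": 0,"ay": 0,"az": 0},{"tx": 0.99,"ty": 0.375,"tz": 0,"ax": 0,"ay": 0,"az": 0},{"tx": 0.99,"ty": 0.375,"tz": 0,"ax": 0,"ay": 0,"az": 0}]}}

```text
clock: 46.78
eef_pos: [461.5, -60.4, 277.8]
tcp_rot: [3.141, 0.0, 1.57]
contact_force: [1.2, 0.1, -0.6]
opening: 0.199
grasp_force: 48.8
```

>>> {"op": "step_arm", "data": {"moves": [{"tx": 0.99,"ty": 0.375,"tz": 0,"ax": 0,"ay": 0,"az": 0},{"tx": 0.98,"ty": 0.375,"tz": 0,"ax": 0,"ay": 0,"az": 0},{"tx": 0,"ty": 0,"tz": 0.8,"ax": 0,"ay": 0,"az": 0},{"tx": 0,"ty": 0,"tz": 0.8,"ax": 0,"ay": 0,"az": 0},{"tx": 0,"ty": 0,"tz": 0.8,"ax": 0,"ay": 0,"az": 0}]}}

```text
clock: 47.4
eef_pos: [480.2, -11.9, 217.3]
tcp_rot: [3.141, 0.0, 1.57]
contact_force: [-0.4, -0.2, -0.3]
opening: 0.194
grasp_force: 48.8
```

>>> {"op": "step_arm", "data": {"moves": [{"tx": 0,"ty": 0,"tz": 0.6,"ax": 0,"ay": 0,"az": 0},{"tx": 0,"ty": 0,"tz": 0.4,"ax": 0,"ay": 0,"az": 0},{"tx": 0,"ty": 0,"tz": 0.2,"ax": 0,"ay": 0,"az": 0},{"tx": 0,"ty": 0,"tz": 0.2,"ax": 0,"ay": 0,"az": 0},{"tx": 0,"ty": 0,"tz": 0.08,"ax": 0,"ay": 0,"az": 0}]}}

```text
clock: 48.02
eef_pos: [480.6, -12.1, 180.1]
tcp_rot: [3.141, 0.0, 1.57]
contact_force: [-0.4, -0.2, 0.5]
opening: 0.192
grasp_force: 49.2
```

>>> {"op": "step_arm", "data": {"moves": [{"tx": 0,"ty": 0,"tz": 0,"ax": 0,"ay": 0,"az": 0},{"tx": 0,"ty": 0,"tz": 0,"ax": 0,"ay": 0,"az": 0},{"tx": 0,"ty": 0,"tz": 0,"ax": 0,"ay": 0,"az": 0},{"tx": 0,"ty": 0,"tz": 0,"ax": 0,"ay": 0,"az": 0}]}}

```text
clock: 48.52
eef_pos: [480.5, -12.1, 180.2]
tcp_rot: [3.141, 0.0, 1.57]
contact_force: [0.8, -0.7, 0.3]
opening: 0.195
grasp_force: 49.2
```

>>> {"op": "step_arm", "data": {"moves": [{"tx": 0,"ty": 0,"tz": 0,"ax": 0,"ay": 0,"az": 0},{"tx": 0,"ty": 0,"tz": 0,"ax": 0,"ay": 0,"az": 0},{"tx": 0,"ty": 0,"tz": 0,"ax": 0,"ay": 0,"az": 0},{"tx": 0,"ty": 0,"tz": -0.6,"ax": 0,"ay": 0,"az": 0},{"tx": 0,"ty": 0,"tz": -1,"ax": 0,"ay": 0,"az": 0}], "gripper": 0.4}}

```text
clock: 49.15
eef_pos: [480.0, -12.1, 220.7]
tcp_rot: [-3.14, -0.0, 1.57]
contact_force: [0.4, -0.0, -0.8]
opening: 0.4
grasp_force: 0.0
```

>>> {"op": "step_arm", "data": {"moves": [{"tx": 0,"ty": 0,"tz": -1,"ax": 0,"ay": 0,"az": 0},{"tx": 0,"ty": 0,"tz": -1,"ax": 0,"ay": 0,"az": 0},{"tx": -0.96,"ty": -0.085,"tz": 0,"ax": 0,"ay": 0,"az": 0},{"tx": -0.96,"ty": -0.085,"tz": 0,"ax": 0,"ay": 0,"az": 0},{"tx": -0.96,"ty": -0.085,"tz": 0,"ax": 0,"ay": 0,"az": 0}]}}

```text
clock: 49.78
eef_pos: [474.1, -84.7, 271.3]
tcp_rot: [3.14, 0.0, 1.57]
contact_force: [-0.5, -0.4, -0.6]
opening: 0.404
grasp_force: 0.0
```

>>> {"op": "step_arm", "data": {"moves": [{"tx": -0.96,"ty": -0.085,"tz": 0,"ax": 0,"ay": 0,"az": 0},{"tx": -0.96,"ty": -0.085,"tz": 0,"ax": 0,"ay": 0,"az": 0},{"tx": -0.96,"ty": -0.085,"tz": 0,"ax": 0,"ay": 0,"az": 0},{"tx": -0.96,"ty": -0.085,"tz": 0,"ax": 0,"ay": 0,"az": 0},{"tx": -0.96,"ty": -0.085,"tz": 0,"ax": 0,"ay": 0,"az": 0}]}}

```text
clock: 50.4
eef_pos: [463.3, -204.9, 271.2]
tcp_rot: [3.141, 0.0, 1.57]
contact_force: [-0.4, -0.1, -0.8]
opening: 0.402
grasp_force: 0.0
```

>>> {"op": "step_arm", "data": {"moves": [{"tx": -0.96,"ty": -0.085,"tz": 0,"ax": 0,"ay": 0,"az": 0},{"tx": -0.96,"ty": -0.085,"tz": 0,"ax": 0,"ay": 0,"az": 0},{"tx": -0.96,"ty": -0.085,"tz": 0,"ax": 0,"ay": 0,"az": 0},{"tx": -0.96,"ty": -0.085,"tz": 0,"ax": 0,"ay": 0,"az": 0},{"tx": -0.96,"ty": -0.085,"tz": 0,"ax": 0,"ay": 0,"az": 0}]}}

```text
clock: 51.02
eef_pos: [452.5, -324.9, 271.2]
tcp_rot: [3.141, 0.0, 1.57]
contact_force: [-0.8, -0.0, 0.8]
opening: 0.396
grasp_force: 0.0
```

>>> {"op": "step_arm", "data": {"moves": [{"tx": -0.96,"ty": -0.085,"tz": 0,"ax": 0,"ay": 0,"az": 0},{"tx": -0.96,"ty": -0.085,"tz": 0,"ax": 0,"ay": 0,"az": 0},{"tx": -0.96,"ty": -0.085,"tz": 0,"ax": 0,"ay": 0,"az": 0},{"tx": 0,"ty": 0,"tz": 0,"ax": 0,"ay": 0,"az": 0},{"tx": 0,"ty": 0,"tz": 0,"ax": 0,"ay": 0,"az": 0}]}}

```text
clock: 51.65
eef_pos: [445.9, -395.9, 269.8]
tcp_rot: [-3.141, -0.001, 1.569]
contact_force: [-0.2, 0.5, 0.4]
opening: 0.398
grasp_force: 0.0
```

```bash
python3 look.py; python3 near.py; python3 go.py 446.1 -396 90 44
```

```text
pan face 137.0
143 top [ 551.2 -228.    49.9] all [ 554.3 -229.6   46.9]
38 top [ 448.4 -396.8   48.5] all [ 450.  -397.2   44.4]
33 top [ 609.1 -127.8   48. ] all [ 610.5 -128.5   45.3]
44 top [ 548.3 -319.7   48.6] all [ 547.5 -321.    44.4]
41 top [ 635.6 -216.4   48.7] all [ 636.1 -217.    45.3]
42 top [ 617.7 -311.2   48. ] all [ 619.2 -311.4   45.1]
46 top [ 703.2 -167.8   48.5] all [ 704.9 -168.3   44.6]
18 top [ 570.  -474.4   48.4] all [ 568.6 -475.1   44.4]
17 top [ 618.9 -475.1   47.8] all [ 617.9 -474.3   43.5]
t 51.75 pos [ 446.1 -395.5  269.9] rot [-180.   -0.   90.] open 0.398 gf 0.0 F [-0.3  0.4  0.7]
az -0.0 tx -0.02 ty 0.0 tz 9.04
```

The pan has sunk about 25 mm, so one more small is needed.

>>> {"op": "step_arm", "data": {"moves": [{"tx": 0,"ty": 0,"tz": 0.9,"ax": 0,"ay": 0,"az": 0},{"tx": 0,"ty": 0,"tz": 1,"ax": 0,"ay": 0,"az": 0},{"tx": 0,"ty": 0,"tz": 1,"ax": 0,"ay": 0,"az": 0},{"tx": 0,"ty": 0,"tz": 1,"ax": 0,"ay": 0,"az": 0},{"tx": 0,"ty": 0,"tz": 1,"ax": 0,"ay": 0,"az": 0}]}}

```text
clock: 52.38
eef_pos: [446.3, -395.4, 146.9]
tcp_rot: [3.141, -0.0, 1.571]
contact_force: [0.2, 0.8, 0.6]
opening: 0.397
grasp_force: 0.0
```

>>> {"op": "step_arm", "data": {"moves": [{"tx": 0,"ty": 0,"tz": 1,"ax": 0,"ay": 0,"az": 0},{"tx": 0,"ty": 0,"tz": 1,"ax": 0,"ay": 0,"az": 0},{"tx": 0,"ty": 0,"tz": 1,"ax": 0,"ay": 0,"az": 0},{"tx": 0,"ty": 0,"tz": 0.7,"ax": 0,"ay": 0,"az": 0},{"tx": 0,"ty": 0,"tz": 0.43,"ax": 0,"ay": 0,"az": 0}]}}

```text
clock: 53.0
eef_pos: [446.1, -395.6, 43.6]
tcp_rot: [-3.141, -0.0, 1.57]
contact_force: [-0.3, 0.3, -0.0]
opening: 0.399
grasp_force: 0.0
```

>>> {"op": "step_arm", "data": {"moves": [{"tx": 0,"ty": 0,"tz": 0,"ax": 0,"ay": 0,"az": 0},{"tx": 0,"ty": 0,"tz": 0,"ax": 0,"ay": 0,"az": 0},{"tx": 0,"ty": 0,"tz": 0,"ax": 0,"ay": 0,"az": 0},{"tx": 0,"ty": 0,"tz": 0,"ax": 0,"ay": 0,"az": 0},{"tx": 0,"ty": 0,"tz": 0,"ax": 0,"ay": 0,"az": 0}], "gripper": 0, "newtons": 50}}

```text
clock: 53.62
eef_pos: [446.1, -396.2, 44.5]
tcp_rot: [3.141, 0.0, 1.57]
contact_force: [0.3, -0.1, -0.3]
opening: 0.191
grasp_force: 48.7
```

>>> {"op": "step_arm", "data": {"moves": [{"tx": 0,"ty": 0,"tz": -0.5,"ax": 0,"ay": 0,"az": 0},{"tx": 0,"ty": 0,"tz": -1,"ax": 0,"ay": 0,"az": 0},{"tx": 0,"ty": 0,"tz": -1,"ax": 0,"ay": 0,"az": 0},{"tx": 0,"ty": 0,"tz": -1,"ax": 0,"ay": 0,"az": 0},{"tx": 0,"ty": 0,"tz": -1,"ax": 0,"ay": 0,"az": 0}]}}

```text
clock: 54.25
eef_pos: [446.1, -396.1, 158.5]
tcp_rot: [3.141, 0.0, 1.57]
contact_force: [-1.2, 0.0, -0.8]
opening: 0.195
grasp_force: 48.8
```

>>> {"op": "step_arm", "data": {"moves": [{"tx": 0,"ty": 0,"tz": -1,"ax": 0,"ay": 0,"az": 0},{"tx": 0,"ty": 0,"tz": -1,"ax": 0,"ay": 0,"az": 0},{"tx": 0,"ty": 0,"tz": -1,"ax": 0,"ay": 0,"az": 0},{"tx": 0,"ty": 0,"tz": -1,"ax": 0,"ay": 0,"az": 0},{"tx": 0,"ty": 0,"tz": -0.8,"ax": 0,"ay": 0,"az": 0}]}}

```text
clock: 54.88
eef_pos: [446.1, -396.0, 278.9]
tcp_rot: [3.141, 0.001, 1.57]
contact_force: [0.2, -1.3, -1.2]
opening: 0.194
grasp_force: 48.8
```

```bash
python3 go.py 572 -14 90 175.5
```

```text
t 54.88 pos [ 446.1 -396.   278.9] rot [1.799e+02 1.000e-01 8.990e+01] open 0.194 gf 48.8 F [ 0.2 -1.3 -1.2]
az -0.001 tx 15.28 ty 5.04 tz 4.13
```

>>> {"op": "step_arm", "data": {"moves": [{"tx": 0.955,"ty": 0.315,"tz": 0,"ax": 0,"ay": 0,"az": 0},{"tx": 0.955,"ty": 0.315,"tz": 0,"ax": 0,"ay": 0,"az": 0},{"tx": 0.955,"ty": 0.315,"tz": 0,"ax": 0,"ay": 0,"az": 0},{"tx": 0.955,"ty": 0.315,"tz": 0,"ax": 0,"ay": 0,"az": 0},{"tx": 0.955,"ty": 0.315,"tz": 0,"ax": 0,"ay": 0,"az": 0}]}}

```text
clock: 55.5
eef_pos: [485.6, -275.9, 277.7]
tcp_rot: [3.141, 0.0, 1.57]
contact_force: [-0.2, -0.1, -0.0]
opening: 0.19
grasp_force: 48.8
```

>>> {"op": "step_arm", "data": {"moves": [{"tx": 0.955,"ty": 0.315,"tz": 0,"ax": 0,"ay": 0,"az": 0},{"tx": 0.955,"ty": 0.315,"tz": 0,"ax": 0,"ay": 0,"az": 0},{"tx": 0.955,"ty": 0.315,"tz": 0,"ax": 0,"ay": 0,"az": 0},{"tx": 0.955,"ty": 0.315,"tz": 0,"ax": 0,"ay": 0,"az": 0},{"tx": 0.955,"ty": 0.315,"tz": 0,"ax": 0,"ay": 0,"az": 0}]}}

```text
clock: 56.12
eef_pos: [525.1, -156.5, 277.7]
tcp_rot: [3.141, 0.0, 1.57]
contact_force: [1.0, -0.7, -1.1]
opening: 0.192
grasp_force: 48.8
```

>>> {"op": "step_arm", "data": {"moves": [{"tx": 0.955,"ty": 0.315,"tz": 0,"ax": 0,"ay": 0,"az": 0},{"tx": 0.955,"ty": 0.315,"tz": 0,"ax": 0,"ay": 0,"az": 0},{"tx": 0.955,"ty": 0.315,"tz": 0,"ax": 0,"ay": 0,"az": 0},{"tx": 0.955,"ty": 0.315,"tz": 0,"ax": 0,"ay": 0,"az": 0},{"tx": 0.955,"ty": 0.315,"tz": 0,"ax": 0,"ay": 0,"az": 0}]}}

```text
clock: 56.75
eef_pos: [564.6, -37.2, 277.7]
tcp_rot: [3.141, 0.0, 1.57]
contact_force: [0.6, -0.5, -0.1]
opening: 0.194
grasp_force: 48.8
```

>>> {"op": "step_arm", "data": {"moves": [{"tx": 0.955,"ty": 0.315,"tz": 0,"ax": 0,"ay": 0,"az": 0},{"tx": 0,"ty": 0,"tz": 0.8,"ax": 0,"ay": 0,"az": 0},{"tx": 0,"ty": 0,"tz": 0.8,"ax": 0,"ay": 0,"az": 0},{"tx": 0,"ty": 0,"tz": 0.8,"ax": 0,"ay": 0,"az": 0},{"tx": 0,"ty": 0,"tz": 0.6,"ax": 0,"ay": 0,"az": 0}]}}

```text
clock: 57.38
eef_pos: [572.2, -14.1, 201.7]
tcp_rot: [3.141, -0.0, 1.57]
contact_force: [0.2, -0.5, -0.4]
opening: 0.188
grasp_force: 48.8
```

>>> {"op": "step_arm", "data": {"moves": [{"tx": 0,"ty": 0,"tz": 0.5,"ax": 0,"ay": 0,"az": 0},{"tx": 0,"ty": 0,"tz": 0.3,"ax": 0,"ay": 0,"az": 0},{"tx": 0,"ty": 0,"tz": 0.2,"ax": 0,"ay": 0,"az": 0},{"tx": 0,"ty": 0,"tz": 0.08,"ax": 0,"ay": 0,"az": 0},{"tx": 0,"ty": 0,"tz": 0,"ax": 0,"ay": 0,"az": 0}]}}

```text
clock: 58.0
eef_pos: [572.5, -14.2, 175.0]
tcp_rot: [3.141, 0.0, 1.57]
contact_force: [-1.1, -0.0, -0.9]
opening: 0.195
grasp_force: 49.2
```

>>> {"op": "step_arm", "data": {"moves": [{"tx": 0,"ty": 0,"tz": 0,"ax": 0,"ay": 0,"az": 0},{"tx": 0,"ty": 0,"tz": 0,"ax": 0,"ay": 0,"az": 0},{"tx": 0,"ty": 0,"tz": 0,"ax": 0,"ay": 0,"az": 0},{"tx": 0,"ty": 0,"tz": 0,"ax": 0,"ay": 0,"az": 0}]}}

```text
clock: 58.5
eef_pos: [572.5, -14.2, 174.9]
tcp_rot: [3.141, -0.0, 1.57]
contact_force: [-0.5, -0.5, -0.9]
opening: 0.193
grasp_force: 49.2
```

>>> {"op": "step_arm", "data": {"moves": [{"tx": 0,"ty": 0,"tz": 0.04,"ax": 0,"ay": 0,"az": 0},{"tx": 0,"ty": 0,"tz": 0,"ax": 0,"ay": 0,"az": 0},{"tx": 0,"ty": 0,"tz": 0,"ax": 0,"ay": 0,"az": 0}]}}

```text
clock: 58.88
eef_pos: [572.5, -14.2, 173.8]
tcp_rot: [3.141, -0.0, 1.57]
contact_force: [0.6, 0.4, 0.2]
opening: 0.192
grasp_force: 49.2
```

>>> {"op": "step_arm", "data": {"moves": [{"tx": 0,"ty": 0,"tz": 0,"ax": 0,"ay": 0,"az": 0},{"tx": 0,"ty": 0,"tz": 0,"ax": 0,"ay": 0,"az": 0},{"tx": 0,"ty": 0,"tz": 0,"ax": 0,"ay": 0,"az": 0},{"tx": 0,"ty": 0,"tz": -0.6,"ax": 0,"ay": 0,"az": 0},{"tx": 0,"ty": 0,"tz": -1,"ax": 0,"ay": 0,"az": 0}], "gripper": 0.4}}

```text
clock: 59.5
eef_pos: [572.0, -14.1, 214.4]
tcp_rot: [-3.14, -0.0, 1.57]
contact_force: [0.4, 0.3, 0.3]
opening: 0.401
grasp_force: 0.0
```

>>> {"op": "step_arm", "data": {"moves": [{"tx": 0,"ty": 0,"tz": -1,"ax": 0,"ay": 0,"az": 0},{"tx": 0,"ty": 0,"tz": -1,"ax": 0,"ay": 0,"az": 0},{"tx": -1,"ty": -0.8,"tz": 0,"ax": 0,"ay": 0,"az": 0},{"tx": -1,"ty": -0.8,"tz": 0,"ax": 0,"ay": 0,"az": 0},{"tx": -1,"ty": -0.8,"tz": 0,"ax": 0,"ay": 0,"az": 0}]}}

```text
clock: 60.12
eef_pos: [511.9, -89.8, 265.0]
tcp_rot: [3.14, 0.0, 1.57]
contact_force: [0.4, 0.6, 0.1]
opening: 0.396
grasp_force: 0.0
```

>>> {"op": "step_arm", "data": {"moves": [{"tx": -1,"ty": -0.8,"tz": 0,"ax": 0,"ay": 0,"az": 0},{"tx": -1,"ty": -0.8,"tz": 0,"ax": 0,"ay": 0,"az": 0},{"tx": -1,"ty": -0.8,"tz": 0,"ax": 0,"ay": 0,"az": 0},{"tx": -1,"ty": -0.8,"tz": 0,"ax": 0,"ay": 0,"az": 0},{"tx": -1,"ty": -0.8,"tz": 0,"ax": 0,"ay": 0,"az": 0}]}}

```text
clock: 60.75
eef_pos: [411.7, -214.9, 265.0]
tcp_rot: [3.14, 0.001, 1.57]
contact_force: [-0.3, -0.5, -0.4]
opening: 0.401
grasp_force: 0.0
```

>>> {"op": "step_arm", "data": {"moves": [{"tx": -1,"ty": 0,"tz": 0,"ax": 0,"ay": 0,"az": 0},{"tx": -1,"ty": 0,"tz": 0,"ax": 0,"ay": 0,"az": 0},{"tx": 0,"ty": 0,"tz": 0,"ax": 0,"ay": 0,"az": 0},{"tx": 0,"ty": 0,"tz": 0,"ax": 0,"ay": 0,"az": 0},{"tx": 0,"ty": 0,"tz": 0,"ax": 0,"ay": 0,"az": 0}]}}

```text
clock: 61.38
eef_pos: [412.2, -263.2, 264.0]
tcp_rot: [3.142, -0.0, 1.571]
contact_force: [0.6, -0.0, 0.0]
opening: 0.4
grasp_force: 0.0
```

```bash
python3 look.py; python3 near.py; python3 - <<'E'
from h import *
im,d=eyes.grab_frame("scene"); save("c5.png",im[100:300,120:390],2.9)
a=np.load("top.npz")["im"]; save("c6.png",a[110:270,100:370],2.9)
E
```

```text
pan face 131.4
138 top [ 551.1 -228.6   50.1] all [ 554.4 -229.6   47.3]
33 top [ 608.4 -127.2   47.5] all [ 609.7 -128.1   44.5]
53 top [ 546.1 -321.    49.9] all [ 546.7 -321.    45.5]
42 top [ 634.8 -215.5   48.2] all [ 636.2 -216.8   44.8]
44 top [ 617.6 -311.    48.1] all [ 619.  -310.9   44.8]
44 top [ 703.4 -167.3   47.9] all [ 704.5 -167.9   44.5]
20 top [ 570.1 -474.5   49.4] all [ 569.1 -475.2   45.7]
24 top [ 617.4 -474.1   49.6] all [ 616.1 -473.2   44.5]
```

View pics/c5.png

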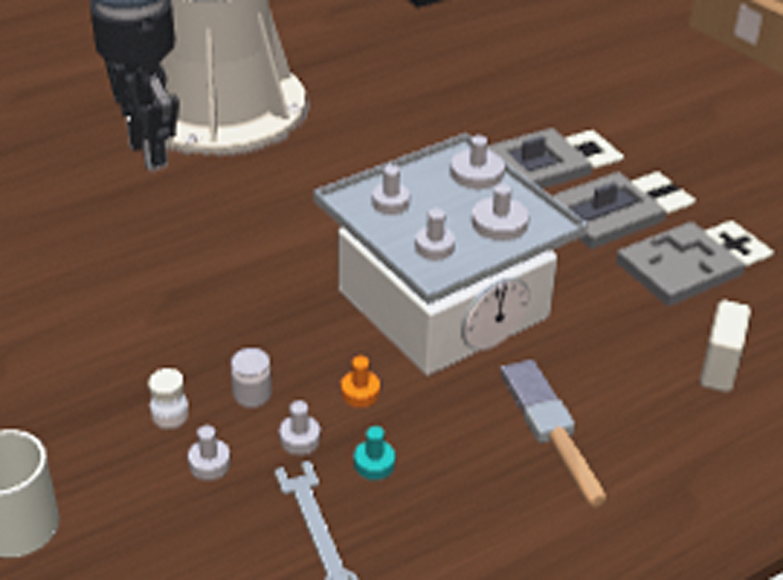

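View pics/c6.png

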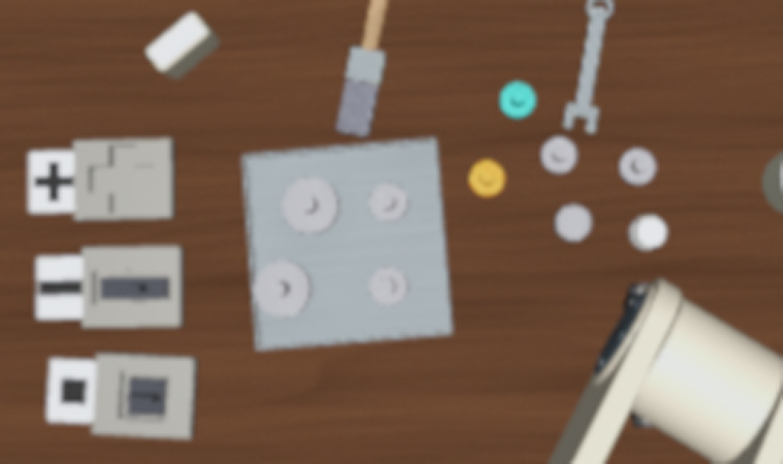

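The needle points straight up and the pan has sunk 30.9 mm. Both weights lie in their cradles. The near-left large sample at (282,288) seems to have shifted towards the rim, so I check that it lies flat.

```bash
python3 - <<'E'
from h import *
fs=[eyes.grab_frame("top") for _ in range(4)]; im=fs[0][0]; d=np.mean([f[1] for f in fs],0)
P=cloud("top",d); Z=P[...,2]
roi=np.zeros(Z.shape,bool); roi[155:235,180:260]=1
m=(roi&(Z>140)&(Z<155)).astype(np.uint8)
f=roi&(Z>127)&(Z<136); 
R=roi&(Z>120); cs,_=cv2.findContours(R.astype(np.uint8),cv2.RETR_EXTERNAL,cv2.CHAIN_APPROX_NONE)
w=np.array([onz("top",u,v,141)[:2] for u,v in max(cs,key=len)[:,0]*1.],np.float32); print("pan",cv2.minAreaRect(w))
pc,ps,pa=cv2.minAreaRect(w); t=np.radians(pa); 
for px in[(306//2.9+0,205/2.9),(388/2.9,202/2.9),(282/2.9,288/2.9),(388/2.9,286/2.9)]:
    c=np.array([px[0]+100,px[1]+110]); s=np.hypot(*(np.indices(Z.shape)[::-1]-c[:,None,None]))<13
    q=P[s&(Z>142)&(Z<152)]; 
    st=P[s&(Z>170)&(Z<186)]
    A=np.c_[q[:,:2]-q[:,:2].mean(0),np.ones(len(q))]; k=np.linalg.lstsq(A,q[:,2],rcond=None)[0]
    (cx,cy),rr=cv2.minEnclosingCircle(q[:,:2].astype(np.float32)); v=np.array([cx,cy])-pc
    print("n",len(q),"disc c",round(cx,1),round(cy,1),"r",round(rr,1),"z",q[:,2].mean().round(1),"tilt",k[:2].round(3),"stub",st.mean(0).round(1),"rel pan",(v@[np.cos(t),np.sin(t)]).round(1),(v@[-np.sin(t),np.cos(t)]).round(1))
E
```

```text
pan ((527.65869140625, 33.52336120605469), (218.3944854736328, 216.29092407226562), 3.2959823608398438)
n 256 disc c 570.0 71.7 r 30.8 z 147.3 tilt [-0.003  0.005] stub [569.3  71.  178.6] rel pan 44.5 35.7
n 102 disc c 570.6 -14.4 r 20.5 z 147.2 tilt [0.    0.006] stub [570.5 -14.7 179.6] rel pan 40.1 -50.3
n 262 disc c 476.0 107.4 r 34.0 z 147.3 tilt [-0.005 -0.006] stub [479.1 103.7 178.8] rel pan -47.3 76.8
n 104 disc c 478.9 -12.6 r 20.8 z 147.2 tilt [-0.005 -0.013] stub [478.7 -13.  179.1] rel pan -51.4 -43.2
```

The sample was nudged against the rim, but it still stands flat and inside the pan (tilt about 0, height the same as the others). The pan has sunk about 31 mm and is at rest, so I hand in.

```bash
python3 -c "
from rig import workorder; print(workorder.sign_off())"
```

```text
the job is handed in; nothing more can be done
None
```

The job is handed in: the square and oblong weights lie in their own cradles (no cross weight was there), and two large and two small samples stand upright on the pan, sunk about 31 mm; one large was nudged against the rim but stands flat, and the sign-off returned no verdict.

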